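# Refit the crank of the hand coffee mill

## Task

Put the cleaned hand coffee mill back together: slide the brass spacer sleeve over the upright shaft down onto the mill, then the white washer on top of it, then the crank with its knob upward. The crank's square hole only drops over the square of the shaft when the two line up, so press lightly (the shaft floats on a spring) and turn the crank until it drops fully home on the washer; let everything go and leave the things around it where they are.

Things in the scene. Friction and masses are not known exactly. Their poses are not given: they have to be found in the camera images.
- mill: The hand coffee mill: round, 112 mm across its black rubber suction foot with a red lever, waist of brown wood, steel lid, 173 mm high with its shaft; stuck fast to the worktop. Origin at the centre of its foot on the worktop, z up. More than 20 N between the crank and the mill, or the crank and the washer, is too much.
- mill_boss (a point): Centre of the flat top of the mill's dark bearing boss (29 mm across, 120 mm above the worktop, 12 mm proud of the steel lid), on the shaft's axis; z up. The upright steel shaft rises from it: round, 15 mm thick, up to 30 mm above this point; then 10 mm square (diagonal 14 mm) from 30 to 44 mm; then a round stub 10 mm thick from 44 to 53 mm with a tapered tip.
- shaft_top (a point): Point on the mill's axis at the tip of the shaft at rest, 53 mm above the boss (turns with the mill, not with the shaft). The shaft floats on a spring: pressed down it gives from about 3 N, 1 N more per mm, to a hard stop after 6 mm (about 9 N), and springs back. It is oiled and turns stiffly (0.025 N m); its square faces another way each time, not reported, alike every 90 degrees.
- spacer_mid (a point): Brass spacer sleeve standing on end, 26 mm outside, 16.5 mm bore, 26 mm high; the point is its centre, 13 mm above its lower end; z along the bore. Fitted, it stands on the boss round the shaft.
- washer_mid (a point): White plastic thrust washer lying flat, 34 mm outside, 16.5 mm bore, 6 mm thick; the point is its centre, 3 mm above its underside; z along the bore. Fitted, it lies on top of the spacer round the shaft.
- jug: Steel milk jug standing behind the mill, 101 x 68 x 85 mm; bystander.
- cup: Cream espresso cup standing upside down behind the mill, 64 x 91 x 50 mm; bystander.
- brush: Cleaning brush with wooden handle, 156 x 23 x 12 mm, lying on the left; bystander.
- crank_hub (a point): Crank lying flat: steel hub 26 x 26 mm, 30 mm high, with an 11 mm square hole through it along z, parallel to its sides; the point is the hub's centre, 15 mm above its underside. A flat arm (14 x 6 mm), flush with the underside, runs 90 mm along +x to a wooden knob (top 40 mm above the underside). Its +y and -y sides are free. 110 to 180 g. Fitted: underside on the washer, knob up, pointing any way.
- glass: Clear shot glass, 47 mm across, 58 mm high, at the back left; bystander.
- mug: Big white mug with a yellow band, 84 x 121 x 90 mm, on the right; bystander.
- thermometer: Milk thermometer, 168 x 45 x 11 mm, steel stem with a round dial, lying on the right; bystander.

How it is judged (in metres and radians):
On the way, in this order (a step that is already met when the one before it is completed fails the run):
1. the spacer stands on the boss round the shaft (horizontal distance between spacer_mid and mill_boss below 0.003 m and z of spacer_mid in the frame of mill_boss below 0.0155 m and angle between the z axis of spacer_mid and the z axis of mill_boss, either way round below 0.1 rad), for 0.2 s.
2. the washer lies on the spacer round the shaft (horizontal distance between washer_mid and mill_boss below 0.003 m and z of washer_mid in the frame of mill_boss between 0.026 and 0.0315 m), for 0.2 s.
3. the crank is home on the washer (horizontal distance between crank_hub and mill_boss below 0.003 m and z of crank_hub in the frame of mill_boss below 0.0495 m), for 0.2 s.
At the end, for the whole second after the job is handed in: The spacer stands on the boss, the washer lies on the spacer and the crank's hub lies on the washer with its square hole over the shaft's square, each within 3 mm of the shaft's axis, within 2.5 mm of its seated height and level within 0.1 rad, knob upward, at rest (all of step 1 and all of step 2 and all of step 3 and angle between the z axis of washer_mid and the z axis of mill_boss, either way round below 0.1 rad and z of crank_hub in the frame of mill_boss above 0.0445 m and angle between crank_hub's own z axis and vertical below 0.1 rad and linear speed of crank below 0.02 m/s); the robot touches nothing.
It fails at once if the crank is forced: more than 20 N between it and the mill or the washer (contact force between crank and mill above 20 N or contact force between crank and washer above 20 N).
It fails at once if the brush or the thermometer is moved by more than 20 mm (distance of any of thermometer, brush from where it was at the start of the episode above 0.02 m).
It also fails if it takes over 72 s, if anything falls off the work surface, if the arm or the gripper's body presses on something with over 40 N, if the wrist force passes 120 N, or if a joint passes its speed limit or range.

## Robot

A 6-joint arm with a two-finger parallel gripper is mounted at the origin on a cart in front of the work surface, level with it; the furniture and walls round the work are solid. World frame = base frame: x ahead of the robot, y to its left, z up, the work surface at z = 0. Lengths are in m, angles in degrees, forces in N, time in s.
With the tool pointing down it reaches from about 0.3 to 0.75 m from the base axis. Payload 8.5 kg.
Tool frame: the origin (TCP) lies between the finger pads; the fingertips stand 19 mm ahead of it and the grasp point (between the pads) is the TCP; z points along the fingers, y is the line along which they close (so a half turn about z gives the same grasp; the last joint's range is limited). The gripper opens to 85 mm and grips with 20 to 120 N. Pads are 22 mm wide; open, the fingers measure 114 mm over their backs; the gripper's body (76 mm by 85 mm) begins 54 mm behind the grasp point. The pads swing forward as they close: fully open they stand 13 mm farther back than shut.
Start: joints at [-77.939, 21.807, 74.336, -0, 83.858, -12.336], TCP at [0.227, -0.501, 0.221] pointing down, gripper open.
Joint ranges: [-178.18, 178.18], [-50.72, 133.34], [12.68, 142.11], [-81.47, 261.47], [9.98, 163.14], [-165.26, 165.26]. Speed limits (degrees/s): [136.94, 136.94, 180, 180, 180, 180].

## Interface

Orientations are given as a 3x3 rotation matrix whose columns are the frame's x, y, z axes.
In Python, from rig import env, optics gives the robot as it stands.
- The arm moves only by the tool arm_command, never from a script. Its argument "commands" is one flat list of numbers, 7 for each row, row after row: the closure, from -1 (fully open) to 1 (shut), so that 0 is half open, then the shift along the tool's x, y, z as a fraction of full scale, then the turn, a rotation vector about the tool's x, y, z as a fraction of full scale. A call has 1 to 12 rows; each row is the pose to reach, as a shift and turn from the pose commanded when the call began, along the tool's axes at that moment; what a row does not reach only later rows make up. Full scale, the value 1, is 500 mm for a shift and 120 degrees for a turn. A row lasts 1/12 s, in which the tool goes at most 41.7 mm and 7.16 degrees, less where a joint would pass 70% of its speed; a pose out of reach is approached as far as the arm can. A call with a number of a shift or a turn outside -1 to 1 is refused whole. A call with a gripper value outside its range is refused whole. The fingers move at their own pace and stop on an object; "newtons" is the grip in N (left out, the last holds). Time passes only in rows, so rows that repeat a pose let the fingers close. It gives the time, the measured TCP pose, the force, the opening and the grip force at its end, in the units of the state.
- env.observe(): the state, without advancing time (a new reading comes with each control period).
- optics.get_image(name): name is "scene" or "top"; returns a dict with "image" (420x560x3 uint8, red, green, blue), "intrinsics" (3x3 intrinsics, pixels), "k1" (the pictures are not rectified: a ray, as slopes to the right and down, at radius r is drawn at 1 + k1 r^2 times it, then the intrinsics apply), "origin" and "orientation" of the camera in the world. Camera axes: x right, y down, z forward; pixel columns grow to the right and rows downward; lengths in m; the calibration is good to about 2 mm. A picture is of the moment at which its call begins. There is no depth.
- env.close_job(): hands the job in; it is judged then, once.
The state is a dict: "time_s": time; "q": joint angles; "qvel": joint speeds; "joint_efforts": joint torques, N m; "position": TCP position; "tool_rot": TCP orientation; "ft_force": force on the tool from outside, world axes, zero at the start; "wrist_torque": the same for the moment, N m; "grip_width": finger opening in m; "gripper_force": force on a finger pad.
Only numpy, scipy, OpenCV 4.12 (cv2) and the standard library are available. Lean on these libraries where they do the work, as an engineer would, in place of code of your own. Each camera call takes 0.05 s, during which the arm holds its last target. There are 200 camera calls.

## Working session

There is one attempt and no reset: what is moved stays moved. The work goes in short steps, Python scripts to look and compute and a tool call to move; the robot and the scene stay as the last step left them, time stands still between calls to the robot, and variables do not carry over. Pictures are saved under pics/ and viewed, at most 10 in all, crops included, and the job is handed in when it is done.

Besides the shell and the picture viewer there is one more tool, called after "Emit:" by a JSON object that holds its "api" and its "payload", one argument or row to a line. arm_command: Moves the arm, as the interface text tells. Shift numbers are shares of 500 mm and turn numbers shares of 120 degrees, none past 1 either way. Its arguments: {"type":"object","properties":{"commands":{"type":"array","items":{"type":"number"}},"newtons":{"type":"number"}},"required":["commands"]}

```bash
mkdir -p pics
cat > h.py <<'E'
import numpy as np, cv2
from rig import env, optics
def grab(n,f):
    c=optics.get_image(n); cv2.imwrite('pics/'+f,c['image'][:,:,::-1]); np.savez('pics/'+f+'.npz',**c); return c
def load(f): return dict(np.load('pics/'+f+'.npz'))
def ray(c,u,v):
    K=np.array(c['intrinsics']); d=np.array([(u-K[0,2])/K[0,0],(v-K[1,2])/K[1,1]]); p=d.copy()
    for _ in range(20): p=d/(1+c['k1']*(p@p))
    r=np.array(c['orientation'])@np.array([p[0],p[1],1]); return np.array(c['origin']),r
def at(c,u,v,z):
    o,r=ray(c,u,v); return o+r*(z-o[2])/r[2]
def proj(c,P):
    K=np.array(c['intrinsics']); q=np.array(c['orientation']).T@(np.array(P)-np.array(c['origin'])); p=q[:2]/q[2]; p=p*(1+c['k1']*(p@p)); return K[:2,:2]@p+K[:2,2]
E
python3 - <<'E'
from h import *
for n in('scene','top'):
    c=grab(n,n+'0.png'); print(n,c['intrinsics'],c['k1'],c['origin'],c['orientation'])
a=cv2.imread('pics/scene0.png');b=cv2.imread('pics/top0.png')
o=env.observe();print(o['time_s'],o['ft_force'],o['grip_width'],o['tool_rot'])
E
```

```text
scene [[546.87032624   0.         278.47952599]
 [  0.         546.87032624 211.01703889]
 [  0.           0.           1.        ]] -0.07601008242975547 [-0.27973805  1.1641067   1.01168285] [[-0.8014679  -0.32876411  0.49956317]
 [-0.59763919  0.40981002 -0.68911766]
 [ 0.02183116 -0.85086421 -0.52493189]]
top [[497.05146532   0.         275.5792355 ]
 [  0.         497.05146532 216.9473449 ]
 [  0.           0.           1.        ]] -0.1674065654289522 [ 0.28345595 -0.11283256  1.44611708] [[ 0.43025099 -0.88004608  0.20100495]
 [-0.90270626 -0.41886964  0.09833426]
 [-0.00234381 -0.22375684 -0.97464218]]
0.1 [-0.61274974  0.27051669  0.07787615] 0.08503626524684182 [[ 9.10721195e-01  4.13021596e-01 -2.57982603e-04]
 [ 4.13021581e-01 -9.10720382e-01  1.24895090e-03]
 [ 2.80893677e-04 -1.24399843e-03 -9.99999187e-01]]
```

View pics/scene0.png

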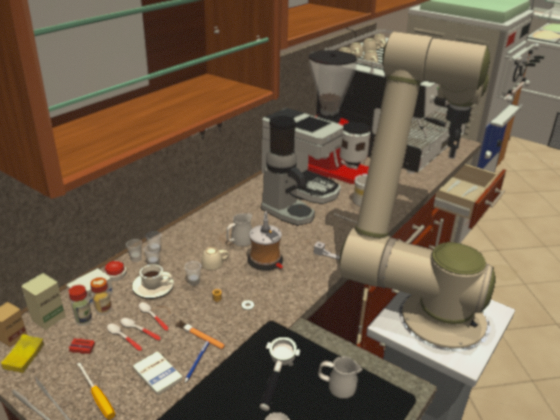

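View pics/top0.png

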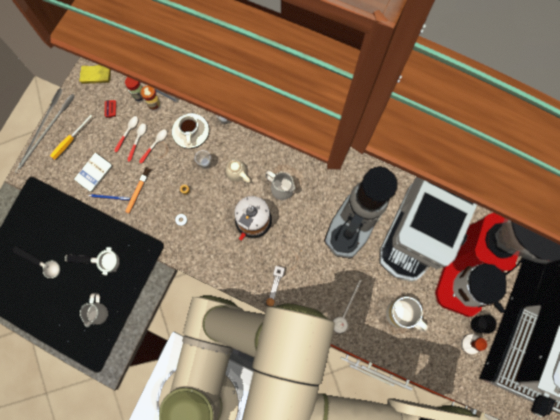

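The scene view shows the mill at (265,247), the spacer at (217,294) and the washer at (248,304). The crank is at (325,250). In the top view the mill is at (252,214), the spacer at (184,189), the washer at (181,219) and the crank hub at (279,270), with its arm running down. Next I'll zoom in.

Run:
```python
import cv2,numpy as np
b=cv2.imread('pics/top0.png');a=cv2.imread('pics/scene0.png')
r=lambda i,x,y,w,h,s:cv2.resize(i[y:y+h,x:x+w],None,fx=s,fy=s,interpolation=cv2.INTER_CUBIC)
L=r(b,165,170,135,140,4)      # 540x560
R=np.vstack([r(a,205,280,60,40,4),r(a,225,205,60,70,4),r(a,310,235,60,30,4)])
c=np.zeros((560,800,3),np.uint8); c[:,:540]=L; c[:,545:785]=R[:560]
cv2.imwrite('pics/crop0.png',c)
```

```text
(no output)
```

View pics/crop0.png

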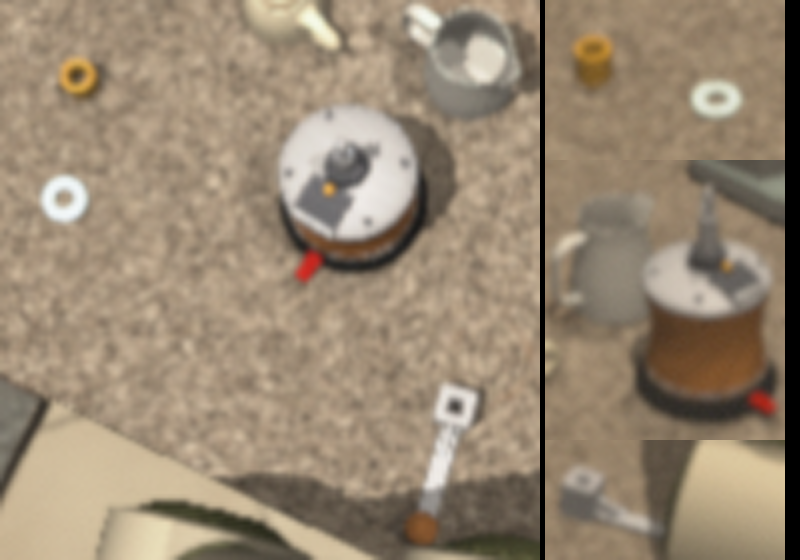

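Run:
```python
from h import *
from scipy.optimize import least_squares
t=load('top0.png');s=load('scene0.png')
T=lambda x,y,z:at(t,165+(x+.5)/4-.5,170+(y+.5)/4-.5,z)
S=lambda x,y,x0,y0,z:at(s,x0+(x+.5)/4-.5,y0+(y+.5)/4-.5,z)
print('spacer',T(78,75.5,.026),S(593-545,46,205,280,.026))
print('washer',T(64,198,.006),S(716-545,98,205,280,.006))
print('lid',T(348.5,172.5,.108),S(708-545,281-160,225,205,.108))
print('tip',S(708-545,185-160,225,205,.173))
h=T(457,404,.030);k=T(422,527,.040);print('hub',h,S(583-545,479-440,310,235,.03),'knob',k,k-h,np.degrees(np.arctan2(*(k-h)[1::-1])))
# hub edges
for p in [(441,384),(480,391),(472,426),(434,419)]: print(T(*p,.03))
print('brush',[at(t,*p,.006) for p in((147,170),(130,210))])
```

```text
spacer [0.53758254 0.31498538 0.026     ] [0.53943248 0.31624654 0.026     ]
washer [0.45242905 0.28591125 0.006     ] [0.452954   0.28769483 0.006     ]
lid [0.54182959 0.0868819  0.108     ] [0.53052885 0.10890078 0.108     ]
tip [0.54875855 0.08643653 0.173     ]
hub [ 0.4374742  -0.04618108  0.03      ] [ 0.43681483 -0.04507042  0.03      ] knob [ 0.34737862 -0.06175517  0.04      ] [-0.09009558 -0.0155741   0.01      ] -170.19265979640022
[ 0.44554543 -0.02966621  0.03      ]
[ 0.45298446 -0.05702866  0.03      ]
[ 0.42782614 -0.06260585  0.03      ]
[ 0.42070119 -0.03598233  0.03      ]
brush [array([0.54416615, 0.45410314, 0.006     ]), array([0.41041107, 0.43998034, 0.006     ])]
```

```bash
cat >> h.py <<'E'
def overlay(a,m,x0,y0,w,h,s,M):
    # a: calibrations npz dict, M mill xy ; draws boss circle, tip, shaft shoulders
    im=cv2.resize(a['image'][y0:y0+h,x0:x0+w,::-1],None,fx=s,fy=s,interpolation=cv2.INTER_CUBIC)
    P=lambda p:tuple(int(round(v)) for v in ((proj(a,p)-[x0,y0]+.5)*s-.5))
    for z,r,col in m:
        pts=np.array([P((M[0]+r*np.cos(t),M[1]+r*np.sin(t),z)) for t in np.linspace(0,6.283,40)])
        cv2.polylines(im,[pts],True,col,1)
    return im
E
python3 - <<'E'
from h import *
t=load('top0.png');s=load('scene0.png')
m=[(.12,.0145,(0,255,0)),(.173,.004,(0,0,255)),(.15,.0075,(255,0,0))]
M=(.546,.087)
A=overlay(t,m,232,190,40,50,10,M);B=overlay(s,m,246,205,40,50,10,M)
cv2.imwrite('pics/ov0.png',np.hstack([A,B]))
E
```

```text
(no output)
```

View pics/ov0.png

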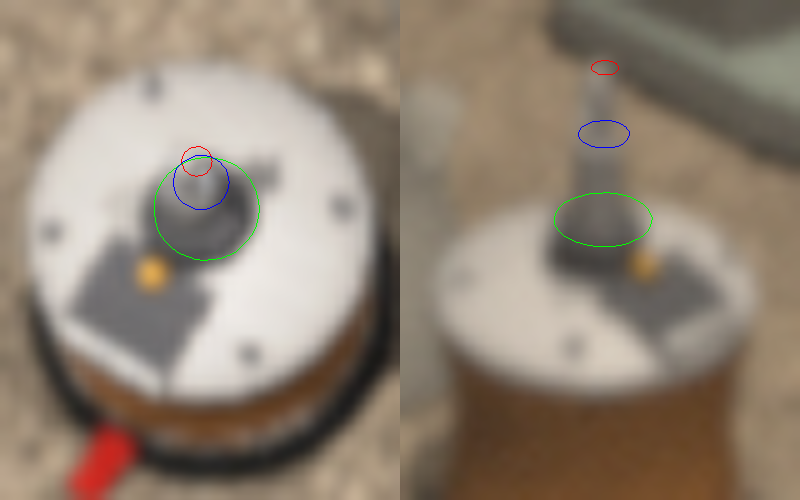

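The overlay is close: the boss looks about 0.6 to 1 px left of the model in both views. I'll fit this numerically.

```bash
cat > fit.py <<'E'
from h import *
from scipy.optimize import minimize
S=8
def mask(a,M,parts,x0,y0,w,h):
    m=np.zeros((h*S,w*S),np.uint8)
    pts=[]
    for z,r in parts:
        pts+=[(proj(a,(M[0]+r*np.cos(t),M[1]+r*np.sin(t),z))-[x0,y0]+.5)*S-.5 for t in np.linspace(0,6.283,40)]
    hull=cv2.convexHull(np.array(pts,np.float32))
    cv2.fillConvexPoly(m,np.round(hull*16).astype(np.int32),255,shift=4)
    return m
def fit(a,win,groups,M0,sig=.8,excl=None):
    x0,y0,w,h=win
    g=a['image'][y0:y0+h,x0:x0+w].astype(float).mean(2).ravel()
    keep=np.ones(h*w,bool) if excl is None else ~excl.ravel()
    def cost(M):
        B=[np.ones(h*w)]
        for parts in groups:
            m=mask(a,M,parts,x0,y0,w,h).astype(np.float32)
            m=cv2.resize(cv2.GaussianBlur(m,(0,0),sig*S),(w,h),interpolation=cv2.INTER_AREA); B.append(m.ravel()/255.)
        B=np.array(B).T[keep]; c=np.linalg.lstsq(B,g[keep],rcond=None)[0]
        return ((B@c-g[keep])**2).mean()
    r=minimize(cost,M0,method='Nelder-Mead',options=dict(xatol=1e-4,fatol=1e-3,initial_simplex=[M0,(M0[0]+.004,M0[1]),(M0[0],M0[1]+.004)]))
    return r.x,r.fun
E
python3 - <<'E'
from fit import *
t=load('top0.png');s=load('scene0.png')
boss=[(.12,.0145),(.108,.0145)]; sh=[(.12,.0075),(.15,.0075)]; sq=[(.15,.006),(.173,.004)]
for sig in(.6,.9):
    x0,y0,w,h=243,198,18,20
    e=np.zeros((h,w),bool); e[16:,:9]=1;e[14:,:6]=1;e[:9,14:]=1
    print('top',fit(t,(x0,y0,w,h),[boss,sh,sq],(.546,.087),sig,e))
    x0,y0,w,h=258,208,16,26
    e=np.zeros((h,w),bool); e[20:,9:]=1; e[:8,10:]=1
    print('scene',fit(s,(x0,y0,w,h),[boss,sh,sq],(.546,.087),sig,e))
    x0,y0,w,h=258,213,16,12
    print('scene shaft',fit(s,(x0,y0,w,h),[sh,sq],(.546,.087),sig))
E
```

```text
top (array([0.54545845, 0.08884533]), np.float64(284.58028874735646))
scene (array([0.53412584, 0.10582338]), np.float64(393.03698758095953))
scene shaft (array([0.53412647, 0.10505358]), np.float64(162.38359708007354))
top (array([0.54570757, 0.08915823]), np.float64(269.63199700767075))
scene (array([0.53354114, 0.10632995]), np.float64(394.04338001989106))
scene shaft (array([0.53391162, 0.10522607]), np.float64(163.68963698258628))
```

Emit:
{"api": "arm_command", "payload": {
  "commands": [-0.2, 0.704, -0.715, -0.018, 0, 0, 0.2033, -0.2, 0.704, -0.715, -0.018, 0, 0, 0.2033, -0.2, 0.704, -0.715, -0.018, 0, 0, 0.2033, -0.2, 0.704, -0.715, -0.018, 0, 0, 0.2033, -0.2, 0.704, -0.715, -0.018, 0, 0, 0.2033, -0.2, 0.704, -0.715, -0.018, 0, 0, 0.2033, -0.2, 0.704, -0.715, -0.018, 0, 0, 0.2033, -0.2, 0.704, -0.715, -0.018, 0, 0, 0.2033, -0.2, 0.704, -0.715, -0.018, 0, 0, 0.2033, -0.2, 0.704, -0.715, -0.018, 0, 0, 0.2033, -0.2, 0.704, -0.715, -0.018, 0, 0, 0.2033, -0.2, 0.704, -0.715, -0.018, 0, 0, 0.2033],
  "newtons": 20
}}

```text
time_s: 1.1
position: [0.3995, -0.0294, 0.2303]
tool_rot: [[1.0, -0.0, 0.0], [-0.0, -1.0, -0.0], [0.0, 0.0, -1.0]]
ft_force: [1.4, -1.3, 0.6]
grip_width: 0.0514
gripper_force: 0.0
```

```bash
cat >> h.py <<'E'
def to(x,y,z,yaw=None):
    o=env.observe(); R=np.array(o['tool_rot']); p=np.array(o['position'])
    d=R.T@(np.array([x,y,z])-p)/.5
    cur=np.degrees(np.arctan2(R[1,0],R[0,0])); tz=0 if yaw is None else ((cur-yaw+180)%360-180)/120
    print('t',round(o['time_s'],2),'pos',p.round(4),'yaw',round(cur,2),'tilt',R[:,2].round(4),'ft',np.round(o['ft_force'],1),'w',round(o['grip_width'],4),'gf',np.round(o['gripper_force'],1)); print('CMD',d.round(4),round(tz,4))
E
python3 -c "
from h import *
to(.5385,.3155,.10,0)
t=load('top0.png');print(at(t,202,160,.04),np.array(env.observe()['q']).round(1))"
```

```text
t 1.1 pos [ 0.3995 -0.0294  0.2303] yaw -0.01 tilt [ 1.e-04 -0.e+00 -1.e+00] ft [ 1.4 -1.3  0.6] w 0.0514 gf 0.0
CMD [ 0.2778 -0.69    0.2607] -0.0001
[0.63681926 0.30379393 0.04      ] [-21.3   6.1  94.6   0.   79.3  68.7]
```

Emit:
{"api": "arm_command", "payload": {
  "commands": [-0.2, 0.278, -0.69, 0, 0, 0, 0, -0.2, 0.278, -0.69, 0, 0, 0, 0, -0.2, 0.278, -0.69, 0, 0, 0, 0, -0.2, 0.278, -0.69, 0, 0, 0, 0, -0.2, 0.278, -0.69, 0, 0, 0, 0, -0.2, 0.278, -0.69, 0, 0, 0, 0, -0.2, 0.278, -0.69, 0, 0, 0, 0, -0.2, 0.278, -0.69, 0, 0, 0, 0, -0.2, 0.278, -0.69, 0.325, 0, 0, 0, -0.2, 0.278, -0.69, 0.325, 0, 0, 0, -0.2, 0.278, -0.69, 0.325, 0, 0, 0, -0.2, 0.278, -0.69, 0.325, 0, 0, 0]
}}

```text
time_s: 2.1
position: [0.5381, 0.3139, 0.066]
tool_rot: [[1.0, 0.0, -0.0], [0.0, -1.0, -0.0], [-0.0, 0.0, -1.0]]
ft_force: [0.8, 0.0, -0.0]
grip_width: 0.0512
gripper_force: 0.0
```

Run:
```python
from h import *
to(.5385,.3155,.024,0)
t=grab('top','top1.png');s=grab('scene','scene1.png')
m=[(.026,.013,(0,255,0)),(.0,.013,(255,0,0))]
p=env.observe()['position'];print(p)
M=(.5385,.3155)
A=overlay(t,m,164,165,50,60,8,M);B=overlay(s,m,192,250,50,60,8,M)
cv2.imwrite('pics/ov1.png',np.hstack([A,B]))
```

```text
t 2.1 pos [0.5381 0.3139 0.066 ] yaw 0.03 tilt [-4.e-04 -2.e-04 -1.e+00] ft [ 0.8  0.  -0. ] w 0.0512 gf 0.0
CMD [ 0.0009 -0.0032  0.084 ] 0.0002
[0.53514607 0.31295175 0.06149009]
```

View pics/ov1.png

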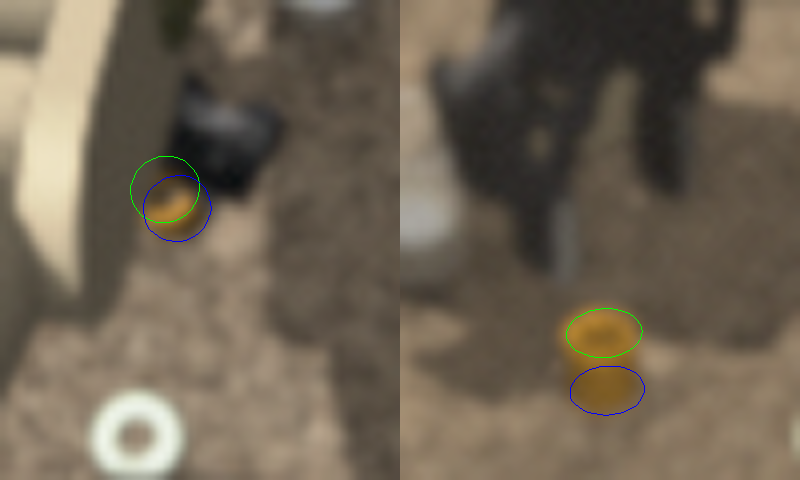

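Run:
```python
from fit import *
t=load('top0.png');s=load('scene0.png')
for c in(t,s):
  for M0,g in(((.5385,.3155),[[(.026,.013),(0,.013)],[(.026,.00825)]]),((.4527,.2868),[[(.006,.017),(0,.017)],[(.006,.00825)]])):
    u,v=proj(c,(*M0,.01)).round().astype(int)
    print(fit(c,(u-10,v-10,20,20),g,M0,.7))
to(.5385,.3155,.024,0)
```

```text
(array([0.53908534, 0.30949652]), np.float64(203.6463977406142))
(array([0.45245285, 0.28699067]), np.float64(70.53662416680513))
(array([0.53401453, 0.32347564]), np.float64(59.852617659544855))
(array([0.45513272, 0.28506035]), np.float64(69.96299441975387))
t 2.2 pos [0.5351 0.313  0.0615] yaw 0.05 tilt [-0.0124 -0.0042 -0.9999] ft [-0.   0.   0.2] w 0.0514 gf 0.0
CMD [ 0.0076 -0.0054  0.0749] 0.0004
```

Emit:
{"api": "arm_command", "payload": {
  "commands": [-0.2, 0.001, -0.001, 0, 0, 0, 0, -0.2, 0.001, -0.001, 0, 0, 0, 0, -0.2, 0.001, -0.001, 0, 0, 0, 0, -0.2, 0.001, -0.001, 0, 0, 0, 0]
}}

```text
time_s: 2.53
position: [0.5398, 0.3138, 0.0708]
tool_rot: [[1.0, -0.0, 0.004], [-0.0, -1.0, 0.001], [0.004, -0.001, -1.0]]
ft_force: [-0.6, 0.3, 0.6]
grip_width: 0.0512
gripper_force: 0.0
```

```bash
python3 -c "
from h import *
to(.539,.316,.024,0)"
```

```text
t 2.53 pos [0.5398 0.3138 0.0708] yaw -0.02 tilt [ 0.004   0.0014 -1.    ] ft [-0.6  0.3  0.6] w 0.0512 gf 0.0
CMD [-0.002  -0.0042  0.0935] -0.0002
```

Emit:
{"api": "arm_command", "payload": {
  "commands": [-0.2, 0, 0, 0.01, 0, 0, 0, -0.2, 0, 0, 0.025, 0, 0, 0, -0.2, 0, 0, 0.04, 0, 0, 0, -0.2, 0, 0, 0.055, 0, 0, 0, -0.2, 0, 0, 0.07, 0, 0, 0, -0.2, 0, 0, 0.08, 0, 0, 0, -0.2, 0, 0, 0.086, 0, 0, 0, -0.2, 0, 0, 0.088, 0, 0, 0, -0.2, 0, 0, 0.088, 0, 0, 0, -0.2, 0, 0, 0.088, 0, 0, 0, -0.2, 0, 0, 0.088, 0, 0, 0, -0.2, 0, 0, 0.088, 0, 0, 0]
}}

```text
time_s: 3.53
position: [0.5391, 0.3139, 0.0245]
tool_rot: [[1.0, 0.0, 0.001], [0.0, -1.0, 0.0], [0.001, -0.0, -1.0]]
ft_force: [0.2, -0.0, -0.6]
grip_width: 0.0513
gripper_force: 0.0
```

```bash
python3 -c "
from h import *
to(.539,.316,.024,0)"
```

```text
t 3.53 pos [0.5391 0.3139 0.0245] yaw 0.0 tilt [ 6.e-04  2.e-04 -1.e+00] ft [ 0.2 -0.  -0.6] w 0.0513 gf 0.0
CMD [-0.0001 -0.0042  0.001 ] 0.0
```

Emit:
{"api": "arm_command", "payload": {
  "commands": [-0.2, 0, -0.004, 0, 0, 0, 0, -0.2, 0, -0.004, 0, 0, 0, 0, 1, 0, -0.004, 0, 0, 0, 0, 1, 0, -0.004, 0, 0, 0, 0, 1, 0, -0.004, 0, 0, 0, 0, 1, 0, -0.004, 0, 0, 0, 0, 1, 0, -0.004, 0, 0, 0, 0, 1, 0, -0.004, 0, 0, 0, 0, 1, 0, -0.004, 0, 0, 0, 0, 1, 0, -0.004, 0, 0, 0, 0, 1, 0, -0.004, 0, 0, 0, 0, 1, 0, -0.004, 0, 0, 0, 0],
  "newtons": 25
}}

```text
time_s: 4.53
position: [0.5389, 0.3158, 0.0241]
tool_rot: [[1.0, -0.0, -0.0], [-0.0, -1.0, 0.0], [-0.0, -0.0, -1.0]]
ft_force: [-0.5, -0.3, -0.0]
grip_width: 0.0001
gripper_force: 0.0
```

```bash
python3 -c "
from h import *
to(.5457,.0895,.24,0)"
```

```text
t 4.53 pos [0.5389 0.3158 0.0241] yaw -0.0 tilt [-0.  0. -1.] ft [-0.5 -0.3 -0. ] w 0.0001 gf 0.0
CMD [ 0.0136  0.4526 -0.4317] -0.0
```

Closed on nothing, so I'll look.

Run:
```python
from h import *
t=grab('top','top2.png');s=grab('scene','scene2.png')
m=[(.026,.013,(0,255,0)),(.0,.013,(255,0,0))]
M=(.539,.316)
A=overlay(t,m,164,165,50,60,8,M);B=overlay(s,m,192,250,50,60,8,M)
cv2.imwrite('pics/ov2.png',np.hstack([A,B]))
```

```text
(no output)
```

View pics/ov2.png

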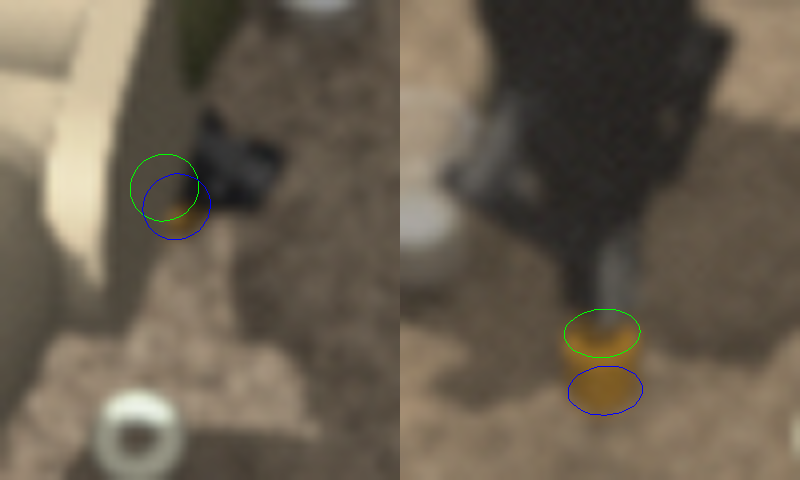

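The fingers closed to the right of the spacer in the top view (fingers at crop (240,190), spacer at (175,205)) and behind it in the scene view. I'll check the projected TCP against where the fingers appear.

Run:
```python
from h import *
t=load('top2.png');s=load('scene2.png');o=env.observe();p=np.array(o['position']);print(p,o['time_s'],o['grip_width'])
for c,x0,y0,ox in((t,164,165,0),(s,192,250,400)):
    for dz in(-.019,0,.02,.05): print('crop',((proj(c,p+[0,0,dz])-[x0,y0]+.5)*8+[ox,0]).round())
w=load('top0.png')
# finger pixel positions -> world
print(at(t,164+235/8,165+200/8,.01),at(s,192+215/8,250+315/8,.01))
# start picture: project TCP
p0=np.array([.227,-.501,.221])
print(proj(load('top0.png'),p0),proj(load('scene0.png'),p0))
```

```text
[0.5389354  0.31584142 0.02415672] 4.6333 -9.250563325599355e-05
crop [175. 203.]
crop [166. 189.]
crop [156. 174.]
crop [141. 151.]
crop [605. 379.]
crop [603. 337.]
crop [601. 292.]
crop [597. 224.]
[0.54832838 0.29203455 0.01      ] [0.5528857  0.29286278 0.01      ]
[412.15499201 418.87594635] [449.26385455 158.38085153]
```

Emit:
{"api": "arm_command", "payload": {
  "commands": [1, 0, 0, -0.02, 0, 0, 0, 1, 0, 0, -0.05, 0, 0, 0, 1, 0, 0, -0.08, 0, 0, 0, 1, 0, 0, -0.11, 0, 0, 0, 1, 0, 0, -0.13, 0, 0, 0, 1, 0, 0, -0.14, 0, 0, 0, 1, 0, 0, -0.15, 0, 0, 0, 1, 0, 0, -0.15, 0, 0, 0, 1, 0, 0, -0.15, 0, 0, 0, 1, 0, 0, -0.15, 0, 0, 0, 1, 0, 0, -0.15, 0, 0, 0]
}}

```text
time_s: 5.55
position: [0.5386, 0.3157, 0.0984]
tool_rot: [[1.0, 0.0, -0.001], [0.0, -1.0, -0.0], [-0.001, 0.0, -1.0]]
ft_force: [-0.5, 0.7, -0.4]
grip_width: -0.0001
gripper_force: 0.0
```

Run:
```python
from h import *
t=grab('top','top3.png');s=grab('scene','scene3.png')
to(.539,.316,.1)
p=np.array(env.observe()['position'])
m=[(p[2]-.019,.003,(0,255,0)),(p[2],.003,(255,0,0)),(.0,.013,(0,200,255)),(.026,.013,(0,200,255))]
A=overlay(t,m,150,150,50,60,8,p[:2]);B=overlay(s,m,192,230,50,75,8,p[:2])
A=cv2.copyMakeBorder(A,0,120,0,0,0);cv2.imwrite('pics/ov3.png',np.hstack([A,B]))
```

```text
t 5.65 pos [0.5388 0.3158 0.0986] yaw -0.0 tilt [-9.e-04 -3.e-04 -1.e+00] ft [-0.1 -0.2  0.6] w 0.0002 gf 0.0
CMD [ 0.0004 -0.0005 -0.0028] 0
```

View pics/ov3.png

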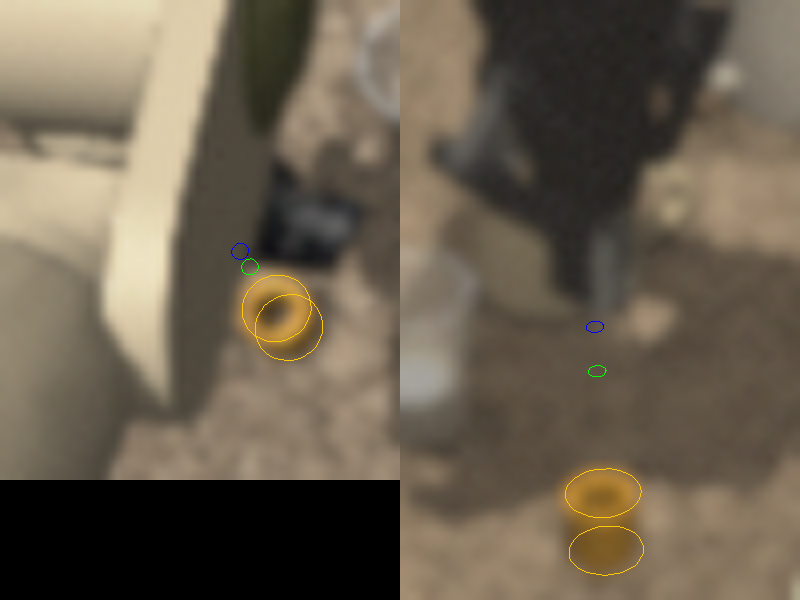

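Spacer model fits its image in both views (.539,.316). The fingertips appear at about top crop (310,230) and scene crop (602,305), versus predicted (250,267) and (597,371). I'll triangulate.

Run:
```python
from h import *
t=load('top3.png');s=load('scene3.png')
def tri(a,b):
    o1,r1=ray(t,*a);o2,r2=ray(s,*b); r1/=np.linalg.norm(r1);r2/=np.linalg.norm(r2)
    k=np.linalg.lstsq(np.array([r1,-r2]).T,o2-o1,rcond=None)[0]
    P,Q=o1+k[0]*r1,o2+k[1]*r2; return ((P+Q)/2).round(4),np.linalg.norm(P-Q).round(4)
for a in((300,225),(310,230),(320,235),(310,215)):
  for b in((602,308),(602,298)):
    print(a,b,tri((150+a[0]/8,150+a[1]/8),(192+(b[0]-400)/8,230+b[1]/8)))
```

```text
(300, 225) (602, 308) (array([0.5542, 0.2994, 0.0894]), np.float64(0.0081))
(300, 225) (602, 298) (array([0.554 , 0.2986, 0.093 ]), np.float64(0.0069))
(310, 230) (602, 308) (array([0.5555, 0.2966, 0.0866]), np.float64(0.0061))
(310, 230) (602, 298) (array([0.5553, 0.2958, 0.0903]), np.float64(0.0049))
(320, 235) (602, 308) (array([0.5569, 0.2938, 0.0838]), np.float64(0.004))
(320, 235) (602, 298) (array([0.5567, 0.2931, 0.0876]), np.float64(0.0029))
(310, 215) (602, 308) (array([0.558 , 0.2976, 0.0872]), np.float64(0.0115))
(310, 215) (602, 298) (array([0.5578, 0.2968, 0.0909]), np.float64(0.0103))
```

Emit:
{"api": "arm_command", "payload": {
  "commands": [-0.2, -0.034, -0.044, 0, 0, 0, 0, -0.2, -0.034, -0.044, 0, 0, 0, 0, -0.2, -0.034, -0.044, 0, 0, 0, 0, -0.2, -0.034, -0.044, 0.02, 0, 0, 0, -0.2, -0.034, -0.044, 0.045, 0, 0, 0, -0.2, -0.034, -0.044, 0.07, 0, 0, 0, -0.2, -0.034, -0.044, 0.095, 0, 0, 0, -0.2, -0.034, -0.044, 0.12, 0, 0, 0, -0.2, -0.034, -0.044, 0.135, 0, 0, 0, -0.2, -0.034, -0.044, 0.145, 0, 0, 0, -0.2, -0.034, -0.044, 0.15, 0, 0, 0, -0.2, -0.034, -0.044, 0.15, 0, 0, 0]
}}

```text
time_s: 6.65
position: [0.522, 0.3376, 0.0238]
tool_rot: [[1.0, -0.0, -0.0], [-0.0, -1.0, -0.0], [-0.0, 0.0, -1.0]]
ft_force: [-0.2, -0.7, -0.6]
grip_width: 0.0515
gripper_force: 0.0
```

Emit:
{"api": "arm_command", "payload": {
  "commands": [-0.2, 0, 0, 0, 0, 0, 0, -0.2, 0, 0, 0, 0, 0, 0, 1, 0, 0, 0, 0, 0, 0, 1, 0, 0, 0, 0, 0, 0, 1, 0, 0, 0, 0, 0, 0, 1, 0, 0, 0, 0, 0, 0, 1, 0, 0, 0, 0, 0, 0, 1, 0, 0, 0, 0, 0, 0, 1, 0, 0, 0, 0, 0, 0, 1, 0, 0, 0, 0, 0, 0],
  "newtons": 25
}}

```text
time_s: 7.48
position: [0.5219, 0.3378, 0.0241]
tool_rot: [[1.0, -0.0, -0.0], [-0.0, -1.0, -0.0], [-0.0, 0.0, -1.0]]
ft_force: [-0.7, -0.5, 0.5]
grip_width: -0.0001
gripper_force: 0.0
```

Run:
```python
from h import *
to(.539,.316,.1)
```

```text
t 7.48 pos [0.5219 0.3378 0.0241] yaw -0.0 tilt [-0. -0. -1.] ft [-0.7 -0.5  0.5] w -0.0001 gf 0.0
CMD [ 0.0342  0.0437 -0.1517] 0
```

Run:
```python
from h import *
t=grab('top','top4.png');s=grab('scene','scene4.png')
M=(.539,.316)
m=[(.026,.013,(0,255,0)),(.0,.013,(255,0,0))]
A=overlay(t,m,150,150,50,60,8,M);B=overlay(s,m,192,230,50,60,8,M)
cv2.imwrite('pics/ov4.png',np.hstack([A,B]))
```

```text
(no output)
```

View pics/ov4.png

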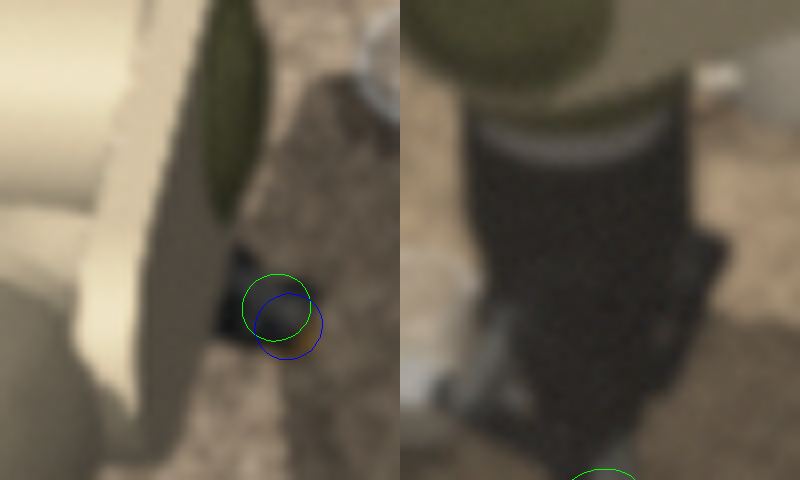

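In the top view the fingers are now up and left of the spacer. In the scene view the tips are level with its top rim, around (600,475). So it looks like xy was right the first time and the tips ride about 27 mm higher than I assumed. I'll go back to the original xy and descend further in guarded steps.

Emit:
{"api": "arm_command", "payload": {
  "commands": [1, 0, 0, -0.03, 0, 0, 0, 1, 0, 0, -0.07, 0, 0, 0, -0.2, 0.034, 0.044, -0.09, 0, 0, 0, -0.2, 0.034, 0.044, -0.09, 0, 0, 0, -0.2, 0.034, 0.044, -0.09, 0, 0, 0, -0.2, 0.034, 0.044, -0.06, 0, 0, 0, -0.2, 0.034, 0.044, -0.04, 0, 0, 0, -0.2, 0.034, 0.044, -0.02, 0, 0, 0, -0.2, 0.034, 0.044, 0, 0, 0, 0, -0.2, 0.034, 0.044, 0.015, 0, 0, 0, -0.2, 0.034, 0.044, 0.02, 0, 0, 0, -0.2, 0.034, 0.044, 0.02, 0, 0, 0]
}}

```text
time_s: 8.58
position: [0.5385, 0.3158, 0.0133]
tool_rot: [[1.0, 0.0, -0.001], [0.0, -1.0, -0.0], [-0.001, 0.0, -1.0]]
ft_force: [-0.0, 0.6, -0.5]
grip_width: 0.0513
gripper_force: 0.0
```

Emit:
{"api": "arm_command", "payload": {
  "commands": [-0.2, 0, 0, 0.005, 0, 0, 0, -0.2, 0, 0, 0.01, 0, 0, 0, -0.2, 0, 0, 0.01, 0, 0, 0, -0.2, 0, 0, 0.01, 0, 0, 0]
}}

```text
time_s: 8.92
position: [0.539, 0.3158, 0.0093]
tool_rot: [[1.0, -0.0, 0.0], [-0.0, -1.0, 0.0], [0.0, -0.0, -1.0]]
ft_force: [0.6, -0.2, -0.2]
grip_width: 0.0509
gripper_force: 0.0
```

Emit:
{"api": "arm_command", "payload": {
  "commands": [-0.2, 0, 0, 0.005, 0, 0, 0, -0.2, 0, 0, 0.01, 0, 0, 0, -0.2, 0, 0, 0.01, 0, 0, 0, -0.2, 0, 0, 0.01, 0, 0, 0]
}}

```text
time_s: 9.25
position: [0.5388, 0.3158, 0.0039]
tool_rot: [[1.0, -0.0, -0.0], [-0.0, -1.0, -0.0], [-0.0, 0.0, -1.0]]
ft_force: [1.1, -0.4, -0.7]
grip_width: 0.0508
gripper_force: 0.0
```

Emit:
{"api": "arm_command", "payload": {
  "commands": [-0.2, 0, 0, 0.004, 0, 0, 0, -0.2, 0, 0, 0.008, 0, 0, 0, -0.2, 0, 0, 0.008, 0, 0, 0, -0.2, 0, 0, 0.008, 0, 0, 0]
}}

```text
time_s: 9.58
position: [0.5389, 0.3158, -0.0]
tool_rot: [[1.0, 0.0, -0.0], [0.0, -1.0, -0.0], [-0.0, 0.0, -1.0]]
ft_force: [-0.2, 0.1, -0.8]
grip_width: 0.0514
gripper_force: 0.0
```

Run:
```python
from h import *
t=grab('top','top5.png');s=grab('scene','scene5.png')
to(.539,.316,.0)
M=(.539,.316)
m=[(.026,.013,(0,255,0)),(.0,.013,(255,0,0))]
B=overlay(s,m,192,250,50,60,8,M);A=overlay(t,m,150,150,50,60,8,M)
cv2.imwrite('pics/ov5.png',np.hstack([A,B]))
```

```text
t 9.68 pos [5.390e-01 3.159e-01 2.000e-04] yaw 0.0 tilt [ 1.e-04  0.e+00 -1.e+00] ft [-0.2  0.3 -1.6] w 0.051 gf 0.0
CMD [ 0.0001 -0.0003  0.0003] 0
```

View pics/ov5.png

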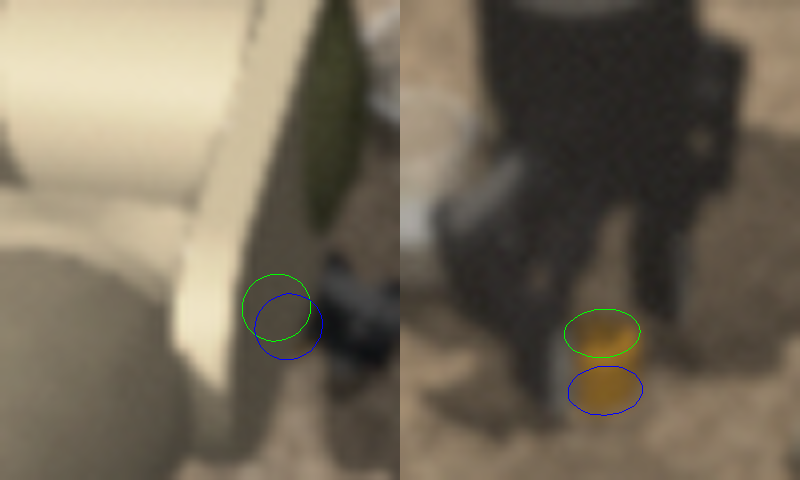

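The scene view now shows the spacer between the two fingers, tips at (548,405) and (655,315). Closing.

Emit:
{"api": "arm_command", "payload": {
  "commands": [1, 0, 0, 0, 0, 0, 0, 1, 0, 0, 0, 0, 0, 0, 1, 0, 0, 0, 0, 0, 0, 1, 0, 0, 0, 0, 0, 0, 1, 0, 0, 0, 0, 0, 0, 1, 0, 0, 0, 0, 0, 0, 1, 0, 0, 0, 0, 0, 0, 1, 0, 0, 0, 0, 0, 0],
  "newtons": 25
}}

```text
time_s: 10.35
position: [0.5391, 0.3159, 0.0003]
tool_rot: [[1.0, 0.0, 0.0], [0.0, -1.0, 0.0], [0.0, -0.0, -1.0]]
ft_force: [-0.0, 0.8, 4.0]
grip_width: 0.0256
gripper_force: 26.3
```

Emit:
{"api": "arm_command", "payload": {
  "commands": [0, 0, 0, 0, 0, 0, 0, 0, 0, 0, 0, 0, 0, 0, 0, 0, 0, -0.01, 0, 0, 0, 0, 0, 0, -0.01, 0, 0, 0, 1, 0, 0, -0.01, 0, 0, 0, 1, 0, 0, -0.01, 0, 0, 0, 1, 0, 0, -0.01, 0, 0, 0, 1, 0, 0, -0.01, 0, 0, 0, 1, 0, 0, -0.01, 0, 0, 0, 1, 0, 0, -0.01, 0, 0, 0],
  "newtons": 30
}}

```text
time_s: 11.18
position: [0.539, 0.3159, 0.0054]
tool_rot: [[1.0, 0.0, 0.0], [0.0, -1.0, 0.0], [0.0, -0.0, -1.0]]
ft_force: [-0.9, -0.1, 4.8]
grip_width: 0.0245
gripper_force: 29.7
```

Emit:
{"api": "arm_command", "payload": {
  "commands": [1, 0, 0, -0.05, 0, 0, 0, 1, 0, 0, -0.1, 0, 0, 0, 1, 0, 0, -0.17, 0, 0, 0, 1, 0, 0, -0.24, 0, 0, 0, 1, 0, 0, -0.31, 0, 0, 0, 1, 0, 0, -0.36, 0, 0, 0, 1, 0, 0, -0.39, 0, 0, 0, 1, 0, 0, -0.4, 0, 0, 0, 1, 0, 0, -0.4, 0, 0, 0, 1, 0, 0, -0.4, 0, 0, 0]
}}

```text
time_s: 12.02
position: [0.5385, 0.3157, 0.2036]
tool_rot: [[1.0, 0.0, -0.002], [0.0, -1.0, -0.001], [-0.002, 0.001, -1.0]]
ft_force: [-0.1, 0.2, -1.2]
grip_width: 0.0252
gripper_force: 29.8
```

Run:
```python
from h import *
to(.5457,.0895,.205,0)
```

```text
t 12.02 pos [0.5385 0.3157 0.2036] yaw 0.0 tilt [-2.1e-03 -8.0e-04 -1.0e+00] ft [-0.1  0.2 -1.2] w 0.0252 gf 29.8
CMD [ 0.0144  0.4524 -0.0024] 0.0
```

```bash
cat >> h.py <<'E'
def tri(t,a,s,b):
    o1,r1=ray(t,*a);o2,r2=ray(s,*b); r1/=np.linalg.norm(r1);r2/=np.linalg.norm(r2)
    k=np.linalg.lstsq(np.array([r1,-r2]).T,o2-o1,rcond=None)[0]
    P,Q=o1+k[0]*r1,o2+k[1]*r2; return ((P+Q)/2).round(4),np.linalg.norm(P-Q).round(4)
def gold(c,P,r=18):
    u0,v0=proj(c,P).astype(int); w=c['image'][v0-r:v0+r,u0-r:u0+r]
    h=cv2.cvtColor(w,cv2.COLOR_RGB2HSV); m=((h[...,0]>12)&(h[...,0]<24)&(h[...,1]>150)).astype(float)
    v,u=np.nonzero(m); return (len(u),u.mean()+u0-r,v.mean()+v0-r,u.min()+u0-r,u.max()+u0-r,v.min()+v0-r,v.max()+v0-r) if len(u) else None
E
python3 - <<'E'
from h import *
s5=load('scene5.png')
for y in(.341,.347,.291,.285):
    for z in(0,.01,.02): print(y,z,((proj(s5,(.539,y,z))-[192,250]+.5)*8+[400,0]).round())
c=load('scene0.png');print('ref',gold(c,(.539,.316,.013)),proj(c,(.539,.316,.013)))
c=load('top0.png');print('ref',gold(c,(.539,.316,.013)),proj(c,(.539,.316,.013)))
s=grab('scene','scene6.png');t=grab('top','top6.png')
to(.5457,.0895,.205,0)
for z in(.2,.21,.22): print(z,gold(s,(.539,.316,z)),proj(s,(.539,.316,z)),gold(t,(.539,.316,z)),proj(t,(.539,.316,z)))
E
```

```text
0.341 0 [557. 428.]
0.341 0.01 [555. 406.]
0.341 0.02 [554. 384.]
0.347 0 [545. 437.]
0.347 0.01 [544. 415.]
0.347 0.02 [542. 393.]
0.291 0 [653. 354.]
0.291 0.01 [652. 332.]
0.291 0.02 [651. 310.]
0.285 0 [664. 345.]
0.285 0.01 [663. 324.]
0.285 0.02 [662. 302.]
ref (74, np.float64(216.7027027027027), np.float64(294.55405405405406), np.int64(213), np.int64(220), np.int64(290), np.int64(300)) [216.98546035 294.74544758]
ref (42, np.float64(184.35714285714286), np.float64(189.38095238095238), np.int64(181), np.int64(188), np.int64(186), np.int64(193)) [184.82437719 189.15578128]
t 12.12 pos [0.5384 0.3156 0.2032] yaw -0.0 tilt [-0.0031 -0.0011 -1.    ] ft [-0.  -0.1 -1. ] w 0.0251 gf 29.8
CMD [ 0.0145  0.4523 -0.0031] -0.0
0.2 (42, np.float64(216.26190476190476), np.float64(235.92857142857142), np.int64(213), np.int64(218), np.int64(231), np.int64(241)) [214.20498868 239.44996734] None [172.29732068 169.61189776]
0.21 (42, np.float64(216.26190476190476), np.float64(235.92857142857142), np.int64(213), np.int64(218), np.int64(231), np.int64(241)) [214.0482542  236.27052525] None [171.53322905 168.41692751]
0.22 (42, np.float64(216.26190476190476), np.float64(235.92857142857142), np.int64(213), np.int64(218), np.int64(231), np.int64(241)) [213.89067775 233.06703039] None [170.75819741 167.20450339]
```

Emit:
{"api": "arm_command", "payload": {
  "commands": [1, 0.002, 0.05, 0, 0, 0, 0, 1, 0.004, 0.11, 0, 0, 0, 0, 1, 0.006, 0.18, 0, 0, 0, 0, 1, 0.008, 0.25, 0, 0, 0, 0, 1, 0.011, 0.32, 0, 0, 0, 0, 1, 0.014, 0.38, 0, 0, 0, 0, 1, 0.014, 0.42, 0, 0, 0, 0, 1, 0.014, 0.44, 0, 0, 0, 0, 1, 0.014, 0.45, 0, 0, 0, 0, 1, 0.014, 0.452, 0, 0, 0, 0, 1, 0.014, 0.452, 0, 0, 0, 0, 1, 0.014, 0.452, 0, 0, 0, 0]
}}

```text
time_s: 13.12
position: [0.5458, 0.0909, 0.205]
tool_rot: [[1.0, 0.001, -0.0], [0.001, -1.0, 0.0], [-0.0, -0.0, -1.0]]
ft_force: [0.2, 0.8, -0.0]
grip_width: 0.0249
gripper_force: 29.8
```

Run:
```python
from h import *
s=grab('scene','scene7.png');t=grab('top','top7.png')
to(.5458,.0896,.19,0)
p=env.observe()['position']
for c in(s,t): print(gold(c,(p[0],p[1],p[2]+.0078)),proj(c,(p[0],p[1],p[2]+.0078)))
```

```text
t 13.22 pos [0.5458 0.0908 0.2051] yaw 0.08 tilt [-1.e-04  2.e-04 -1.e+00] ft [-0.9  1.1 -0.8] w 0.0247 gf 29.8
CMD [-0.0001  0.0024  0.0301] 0.0006
(14, np.float64(267.5), np.float64(199.71428571428572), np.int64(266), np.int64(269), np.int64(196), np.int64(203)) [265.36712085 200.02815068]
None [249.06033883 201.25542443]
```

Emit:
{"api": "arm_command", "payload": {
  "commands": [1, 0, 0.0024, 0.01, 0, 0, 0, 1, 0, 0.0024, 0.02, 0, 0, 0, 1, 0, 0.0024, 0.03, 0, 0, 0, 1, 0, 0.0024, 0.04, 0, 0, 0, 1, 0, 0.0024, 0.05, 0, 0, 0, 1, 0, 0.0024, 0.056, 0, 0, 0, 1, 0, 0.0024, 0.06, 0, 0, 0, 1, 0, 0.0024, 0.06, 0, 0, 0, 1, 0, 0.0024, 0.06, 0, 0, 0]
}}

```text
time_s: 13.97
position: [0.546, 0.0886, 0.1752]
tool_rot: [[1.0, -0.0, 0.0], [-0.0, -1.0, 0.0], [0.0, -0.0, -1.0]]
ft_force: [0.9, -1.0, -0.1]
grip_width: 0.025
gripper_force: 29.8
```

Run:
```python
from h import *
to(.5458,.0896,.19,0)
```

```text
t 13.97 pos [0.546  0.0886 0.1752] yaw -0.0 tilt [ 1.e-04  0.e+00 -1.e+00] ft [ 0.9 -1.  -0.1] w 0.025 gf 29.8
CMD [-0.0004 -0.0019 -0.0296] -0.0
```

Emit:
{"api": "arm_command", "payload": {
  "commands": [1, 0, -0.002, 0, 0, 0, 0, 1, 0, -0.002, 0.006, 0, 0, 0, 1, 0, -0.002, 0.012, 0, 0, 0, 1, 0, -0.002, 0.016, 0, 0, 0, 1, 0, -0.002, 0.016, 0, 0, 0, 1, 0, -0.002, 0.016, 0, 0, 0]
}}

```text
time_s: 14.47
position: [0.5457, 0.0899, 0.1669]
tool_rot: [[1.0, 0.0, -0.001], [0.0, -1.0, 0.001], [-0.001, -0.001, -1.0]]
ft_force: [0.6, 1.6, -0.4]
grip_width: 0.025
gripper_force: 29.8
```

Emit:
{"api": "arm_command", "payload": {
  "commands": [1, 0, 0, 0.004, 0, 0, 0, 1, 0, 0, 0.008, 0, 0, 0, 1, 0, 0, 0.008, 0, 0, 0, 1, 0, 0, 0.008, 0, 0, 0]
}}

```text
time_s: 14.8
position: [0.5458, 0.0899, 0.1629]
tool_rot: [[1.0, 0.0, -0.001], [0.0, -1.0, 0.001], [-0.001, -0.001, -1.0]]
ft_force: [-0.1, 3.2, -1.1]
grip_width: 0.0245
gripper_force: 29.8
```

Emit:
{"api": "arm_command", "payload": {
  "commands": [1, 0, -0.001, 0, 0, 0, 0, 1, 0, -0.002, 0, 0, 0, 0, 1, 0, -0.002, 0, 0, 0, 0, 1, 0, -0.002, 0, 0, 0, 0]
}}

```text
time_s: 15.13
position: [0.546, 0.0904, 0.1632]
tool_rot: [[1.0, -0.0, 0.0], [-0.0, -1.0, -0.0], [0.0, 0.0, -1.0]]
ft_force: [0.1, 0.9, -1.2]
grip_width: 0.0249
gripper_force: 29.8
```

Emit:
{"api": "arm_command", "payload": {
  "commands": [1, 0, 0, 0.003, 0, 0, 0, 1, 0, 0, 0.006, 0, 0, 0, 1, 0, 0, 0.006, 0, 0, 0, 1, 0, 0, 0.006, 0, 0, 0]
}}

```text
time_s: 15.47
position: [0.5459, 0.0905, 0.16]
tool_rot: [[1.0, -0.0, -0.0], [-0.0, -1.0, -0.0], [-0.0, 0.0, -1.0]]
ft_force: [0.9, 0.8, -0.2]
grip_width: 0.0248
gripper_force: 29.8
```

Emit:
{"api": "arm_command", "payload": {
  "commands": [1, 0, 0, 0.003, 0, 0, 0, 1, 0, 0, 0.006, 0, 0, 0, 1, 0, 0, 0.009, 0, 0, 0, 1, 0, 0, 0.012, 0, 0, 0, 1, 0, 0, 0.012, 0, 0, 0, 1, 0, 0, 0.012, 0, 0, 0]
}}

```text
time_s: 15.97
position: [0.5459, 0.0907, 0.154]
tool_rot: [[1.0, 0.0, -0.0], [0.0, -1.0, 0.0], [-0.0, -0.0, -1.0]]
ft_force: [0.2, -0.1, -0.7]
grip_width: 0.0247
gripper_force: 29.8
```

Emit:
{"api": "arm_command", "payload": {
  "commands": [1, 0, 0, 0.003, 0, 0, 0, 1, 0, 0, 0.006, 0, 0, 0, 1, 0, 0, 0.009, 0, 0, 0, 1, 0, 0, 0.012, 0, 0, 0, 1, 0, 0, 0.012, 0, 0, 0, 1, 0, 0, 0.012, 0, 0, 0]
}}

```text
time_s: 16.47
position: [0.5458, 0.0907, 0.148]
tool_rot: [[1.0, 0.0, -0.0], [0.0, -1.0, 0.0], [-0.0, -0.0, -1.0]]
ft_force: [-0.5, 1.1, -0.9]
grip_width: 0.0253
gripper_force: 29.8
```

Emit:
{"api": "arm_command", "payload": {
  "commands": [1, 0, 0, 0.004, 0, 0, 0, 1, 0, 0, 0.008, 0, 0, 0, 1, 0, 0, 0.013, 0, 0, 0, 1, 0, 0, 0.018, 0, 0, 0, 1, 0, 0, 0.023, 0, 0, 0, 1, 0, 0, 0.028, 0, 0, 0, 1, 0, 0, 0.034, 0, 0, 0, 1, 0, 0, 0.04, 0, 0, 0, 1, 0, 0, 0.04, 0, 0, 0, 1, 0, 0, 0.04, 0, 0, 0]
}}

```text
time_s: 17.3
position: [0.5457, 0.0907, 0.1278]
tool_rot: [[1.0, 0.0, -0.001], [0.0, -1.0, 0.0], [-0.001, -0.0, -1.0]]
ft_force: [-0.0, 3.6, -1.4]
grip_width: 0.0249
gripper_force: 29.8
```

Emit:
{"api": "arm_command", "payload": {
  "commands": [1, 0, 0, 0.002, 0, 0, 0, 1, 0, 0, 0.004, 0, 0, 0, 1, 0, 0, 0.004, 0, 0, 0, 1, 0, 0, 0.004, 0, 0, 0]
}}

```text
time_s: 17.63
position: [0.546, 0.0907, 0.1261]
tool_rot: [[1.0, 0.0, 0.0], [0.0, -1.0, 0.0], [0.0, -0.0, -1.0]]
ft_force: [0.5, 3.0, -0.7]
grip_width: 0.0249
gripper_force: 29.8
```

Emit:
{"api": "arm_command", "payload": {
  "commands": [1, 0, -0.001, 0.002, 0, 0, 0, 1, 0, -0.001, 0.003, 0, 0, 0, 1, 0, -0.001, 0.003, 0, 0, 0, 1, 0, -0.001, 0.003, 0, 0, 0]
}}

```text
time_s: 17.97
position: [0.5461, 0.0908, 0.1254]
tool_rot: [[1.0, 0.0, 0.001], [0.0, -1.0, -0.001], [0.001, 0.001, -1.0]]
ft_force: [-2.2, 0.7, 5.3]
grip_width: 0.0252
gripper_force: 30.5
```

Spacer is seated (5 N contact at the expected height). Releasing and lifting.

Emit:
{"api": "arm_command", "payload": {
  "commands": [0, 0, 0, 0, 0, 0, 0, 0, 0, 0, 0, 0, 0, 0, 0, 0, 0, 0, 0, 0, 0, -0.1, 0, 0, -0.03, 0, 0, 0, -0.1, 0, 0, -0.06, 0, 0, 0, -0.1, 0, 0, -0.1, 0, 0, 0, -0.1, 0, 0, -0.14, 0, 0, 0, -0.1, 0, 0, -0.18, 0, 0, 0, -0.1, 0, 0, -0.2, 0, 0, 0, -0.1, 0, 0, -0.2, 0, 0, 0]
}}

```text
time_s: 18.8
position: [0.5468, 0.091, 0.2268]
tool_rot: [[1.0, -0.0, 0.004], [-0.0, -1.0, -0.001], [0.004, 0.001, -1.0]]
ft_force: [0.3, -0.0, 0.6]
grip_width: 0.0467
gripper_force: 0.0
```

Run:
```python
from h import *
to(.4528,.2868,.225,0)
s=load('scene0.png')
s2=grab('scene','scene8.png');t2=grab('top','top8.png')
for z in (.133,): print(gold(s2,(.546,.0905,z)),proj(s2,(.546,.0905,z)))
```

```text
t 18.8 pos [0.5468 0.091  0.2268] yaw -0.0 tilt [ 4.3e-03 -6.0e-04 -1.0e+00] ft [ 0.3 -0.   0.6] w 0.0467 gf 0.0
CMD [-0.1879 -0.3917  0.0026] -0.0
(43, np.float64(265.4186046511628), np.float64(224.67441860465115), np.int64(262), np.int64(270), np.int64(221), np.int64(231)) [265.14243664 223.28196838]
```

Emit:
{"api": "arm_command", "payload": {
  "commands": [-0.2, -0.03, -0.06, 0, 0, 0, 0, -0.2, -0.06, -0.13, 0, 0, 0, 0, -0.2, -0.1, -0.2, 0, 0, 0, 0, -0.2, -0.13, -0.27, 0, 0, 0, 0, -0.2, -0.16, -0.33, 0, 0, 0, 0, -0.2, -0.18, -0.37, 0.05, 0, 0, 0, -0.2, -0.186, -0.388, 0.12, 0, 0, 0, -0.2, -0.186, -0.391, 0.19, 0, 0, 0, -0.2, -0.186, -0.391, 0.26, 0, 0, 0, -0.2, -0.186, -0.391, 0.32, 0, 0, 0, -0.2, -0.186, -0.391, 0.36, 0, 0, 0, -0.2, -0.186, -0.391, 0.38, 0, 0, 0]
}}

```text
time_s: 19.9
position: [0.4509, 0.2858, 0.0309]
tool_rot: [[1.0, 0.0, -0.006], [-0.0, -1.0, -0.002], [-0.006, 0.002, -1.0]]
ft_force: [-0.1, -0.4, 0.5]
grip_width: 0.0515
gripper_force: 0.0
```

Emit:
{"api": "arm_command", "payload": {
  "commands": [-0.2, 0, 0, 0, 0, 0, 0, -0.2, 0, 0, 0.015, 0, 0, 0, -0.2, 0, 0, 0.03, 0, 0, 0, -0.2, 0, 0, 0.04, 0, 0, 0, -0.2, 0, 0, 0.04, 0, 0, 0, -0.2, 0, 0, 0.04, 0, 0, 0]
}}

```text
time_s: 20.4
position: [0.453, 0.2867, 0.0148]
tool_rot: [[1.0, -0.0, 0.0], [-0.0, -1.0, 0.0], [0.0, -0.0, -1.0]]
ft_force: [0.4, 0.2, 0.5]
grip_width: 0.0512
gripper_force: 0.0
```

Run:
```python
from h import *
to(.453,.2868,-.008,0)
```

```text
t 20.4 pos [0.453  0.2867 0.0148] yaw -0.0 tilt [ 2.e-04  1.e-04 -1.e+00] ft [0.4 0.2 0.5] w 0.0512 gf 0.0
CMD [-0.     -0.0003  0.0457] -0.0
```

Emit:
{"api": "arm_command", "payload": {
  "commands": [0, 0, 0, 0.01, 0, 0, 0, 0, 0, 0, 0.02, 0, 0, 0, 0, 0, 0, 0.028, 0, 0, 0, 0, 0, 0, 0.034, 0, 0, 0, 0, 0, 0, 0.034, 0, 0, 0, 0, 0, 0, 0.034, 0, 0, 0]
}}

```text
time_s: 20.9
position: [0.4529, 0.2866, -0.0025]
tool_rot: [[1.0, -0.0, -0.0], [-0.0, -1.0, -0.0], [-0.0, 0.0, -1.0]]
ft_force: [0.2, -0.1, 0.3]
grip_width: 0.0427
gripper_force: 0.0
```

Emit:
{"api": "arm_command", "payload": {
  "commands": [0, 0, 0, 0.004, 0, 0, 0, 0, 0, 0, 0.006, 0, 0, 0, 0, 0, 0, 0.006, 0, 0, 0, 0, 0, 0, 0.006, 0, 0, 0]
}}

```text
time_s: 21.23
position: [0.4529, 0.2867, -0.0054]
tool_rot: [[1.0, 0.0, 0.0], [0.0, -1.0, 0.0], [0.0, -0.0, -1.0]]
ft_force: [0.8, 0.9, -0.5]
grip_width: 0.0423
gripper_force: 0.0
```

Emit:
{"api": "arm_command", "payload": {
  "commands": [0, 0, 0, 0.002, 0, 0, 0, 0, 0, 0, 0.004, 0, 0, 0, 0, 0, 0, 0.004, 0, 0, 0, 0, 0, 0, 0.004, 0, 0, 0]
}}

```text
time_s: 21.57
position: [0.4529, 0.2866, -0.0074]
tool_rot: [[1.0, -0.0, -0.0], [-0.0, -1.0, -0.0], [-0.0, 0.0, -1.0]]
ft_force: [0.3, -0.8, -0.7]
grip_width: 0.0426
gripper_force: 0.0
```

Emit:
{"api": "arm_command", "payload": {
  "commands": [1, 0, 0, 0, 0, 0, 0, 1, 0, 0, 0, 0, 0, 0, 1, 0, 0, 0, 0, 0, 0, 1, 0, 0, 0, 0, 0, 0, 1, 0, 0, 0, 0, 0, 0],
  "newtons": 20
}}

```text
time_s: 21.98
position: [0.453, 0.2866, -0.0071]
tool_rot: [[1.0, 0.0, 0.0], [0.0, -1.0, 0.0], [0.0, -0.0, -1.0]]
ft_force: [-0.6, -0.7, 4.9]
grip_width: 0.0333
gripper_force: 19.7
```

Emit:
{"api": "arm_command", "payload": {
  "commands": [1, 0, 0, -0.02, 0, 0, 0, 1, 0, 0, -0.06, 0, 0, 0, 1, 0, 0, -0.12, 0, 0, 0, 1, 0, 0, -0.19, 0, 0, 0, 1, 0, 0, -0.26, 0, 0, 0, 1, 0, 0, -0.33, 0, 0, 0, 1, 0, 0, -0.38, 0, 0, 0, 1, 0.01, 0.02, -0.41, 0, 0, 0, 1, 0.03, 0.07, -0.414, 0, 0, 0, 1, 0.06, 0.13, -0.414, 0, 0, 0, 1, 0.09, 0.2, -0.414, 0, 0, 0, 1, 0.12, 0.26, -0.414, 0, 0, 0]
}}

```text
time_s: 22.98
position: [0.5131, 0.155, 0.2003]
tool_rot: [[1.0, 0.0, 0.001], [0.0, -1.0, -0.0], [0.001, 0.0, -1.0]]
ft_force: [1.3, -0.1, -0.2]
grip_width: 0.0335
gripper_force: 20.0
```

Run:
```python
from h import *
to(.546,.091,.2,0)
```

```text
t 22.98 pos [0.5131 0.155  0.2003] yaw 0.02 tilt [ 6.e-04 -1.e-04 -1.e+00] ft [ 1.3 -0.1 -0.2] w 0.0335 gf 20.0
CMD [0.0657 0.128  0.0007] 0.0002
```

Emit:
{"api": "arm_command", "payload": {
  "commands": [1, 0.03, 0.05, 0, 0, 0, 0, 1, 0.05, 0.09, 0, 0, 0, 0, 1, 0.06, 0.115, 0, 0, 0, 0, 1, 0.065, 0.126, 0, 0, 0, 0, 1, 0.066, 0.131, 0, 0, 0, 0, 1, 0.066, 0.131, 0, 0, 0, 0, 1, 0.066, 0.131, 0, 0, 0, 0, 1, 0.066, 0.131, 0, 0, 0, 0]
}}

```text
time_s: 23.65
position: [0.5455, 0.0922, 0.1998]
tool_rot: [[1.0, 0.001, 0.0], [0.001, -1.0, 0.0], [0.0, -0.0, -1.0]]
ft_force: [0.8, 0.8, 0.0]
grip_width: 0.0332
gripper_force: 20.0
```

Run:
```python
from fit import *
s=grab('scene','scene9.png');t=grab('top','top9.png')
to(.546,.091,.18,0)
p=env.observe()['position']
x0,y0,w,h=150,0,0,0
# white washer in scene
for c in (s,t):
    u0,v0=proj(c,(p[0],p[1],p[2]+.0101)).astype(int); g=c['image'][v0-12:v0+12,u0-14:u0+14]
    print(u0,v0); 
c=s;u0,v0=proj(c,(p[0],p[1],p[2]+.0101)).astype(int)
print(proj(c,(p[0],p[1],p[2]+.0101))); print(c['image'][v0-8:v0+9,u0-12:u0+13].mean(2).astype(int))
```

```text
t 23.75 pos [0.5456 0.0919 0.1998] yaw 0.06 tilt [ 0.e+00  1.e-04 -1.e+00] ft [ 0.4  0.1 -0.2] w 0.0334 gf 20.0
CMD [0.0008 0.0019 0.0395] 0.0005
265 201
248 201
[265.17949202 201.10942466]
[[117 107  93  79  60  43  38  37  37  43  50  59  64  55  42  33  31  36
   38  51  65  75  77  77  77]
 [127 120 114  98  71  46  37  34  42  48  58  66  65  56  40  36  33  35
   41  54  71  75  78  78  78]
 [131 128 124 109  79  47  35  37  43  51  62  67  66  58  43  34  32  35
   43  62  75  78  76  78  78]
 [133 133 127 113  83  49  37  36  42  52  65  68  69  62  51  40  36  33
   44  65  81  79  77  76  77]
 [132 133 131 115  82  49  39  39  43  53  65  69  76  74  62  54  46  43
   47  66  84  82  78  76  78]
 [130 132 129 113  80  49  39  38  44  55  65  71  80  84  79  75  67  58
   59  72  83  81  77  78  76]
 [127 130 131 116  83  52  40  39  44  56  64  72  80  88  88  85  83  78
   71  75  80  79  78  77  77]
 [125 130 132 118  86  55  37  41  46  57  66  71  78  85  91  90  91  88
   85  80  78  77  77  77  78]
 [124 127 129 120  96  64  48  42  48  60  71  71  76  86  93  92  92 
[... 175 characters left out ...]
72  79  86  88  87  95  95  93  92  88
   83  81  77  78  78  77  81]
 [121 126 131 129 128 118 109  96  84  88  96  98 102 102  99  95  89  83
   80  79  77  77  76  77  78]
 [125 128 128 127 122 116 113 102  89  90  95 100 104 106 107 102  95  89
   82  80  80  78  78  79  78]
 [126 127 127 121 116 112 109  97  82  83  88  92  97 104 109 110 106 101
   93  85  82  81  77  78  78]
 [129 128 127 120 117 114 108  90  76  78  82  85  88  94  99 106 109 111
  108 103  97  92  85  82  80]
 [127 128 125 120 118 119 117  99  79  74  77  81  84  88  88  96 101 109
  111 114 110 107 101  94  87]
 [125 124 121 122 121 123 123 111  87  74  74  76  80  81  84  88  90  95
  100 107 113 116 115 113 103]]
```

Emit:
{"api": "arm_command", "payload": {
  "commands": [1, 0.001, 0.0015, 0.01, 0, 0, 0, 1, 0.001, 0.0015, 0.02, 0, 0, 0, 1, 0.001, 0.0015, 0.03, 0, 0, 0, 1, 0.001, 0.0015, 0.04, 0, 0, 0, 1, 0.001, 0.0015, 0.05, 0, 0, 0, 1, 0.001, 0.0015, 0.06, 0, 0, 0, 1, 0.001, 0.0015, 0.066, 0, 0, 0, 1, 0.001, 0.0015, 0.072, 0, 0, 0, 1, 0.001, 0.0015, 0.072, 0, 0, 0, 1, 0.001, 0.0015, 0.072, 0, 0, 0]
}}

```text
time_s: 24.58
position: [0.5465, 0.0904, 0.1636]
tool_rot: [[1.0, -0.0, 0.0], [-0.0, -1.0, 0.0], [0.0, -0.0, -1.0]]
ft_force: [-0.4, -0.7, -0.5]
grip_width: 0.0329
gripper_force: 20.0
```

Emit:
{"api": "arm_command", "payload": {
  "commands": [1, 0, 0, 0.004, 0, 0, 0, 1, 0, 0, 0.008, 0, 0, 0, 1, 0, 0, 0.008, 0, 0, 0, 1, 0, 0, 0.008, 0, 0, 0]
}}

```text
time_s: 24.92
position: [0.5464, 0.0904, 0.1596]
tool_rot: [[1.0, 0.0, -0.0], [0.0, -1.0, 0.0], [-0.0, -0.0, -1.0]]
ft_force: [-0.4, -0.6, 0.3]
grip_width: 0.0333
gripper_force: 20.0
```

Emit:
{"api": "arm_command", "payload": {
  "commands": [1, -0.0006, -0.001, 0.004, 0, 0, 0, 1, -0.0006, -0.001, 0.008, 0, 0, 0, 1, -0.0006, -0.001, 0.008, 0, 0, 0, 1, -0.0006, -0.001, 0.008, 0, 0, 0]
}}

```text
time_s: 25.25
position: [0.546, 0.0909, 0.1555]
tool_rot: [[1.0, 0.0, -0.0], [0.0, -1.0, 0.0], [-0.0, -0.0, -1.0]]
ft_force: [0.7, 0.5, 0.4]
grip_width: 0.0331
gripper_force: 20.0
```

Emit:
{"api": "arm_command", "payload": {
  "commands": [1, 0, 0, 0.004, 0, 0, 0, 1, 0, 0, 0.008, 0, 0, 0, 1, 0, 0, 0.008, 0, 0, 0, 1, 0, 0, 0.008, 0, 0, 0]
}}

```text
time_s: 25.58
position: [0.5461, 0.0909, 0.1515]
tool_rot: [[1.0, 0.0, -0.0], [0.0, -1.0, 0.0], [-0.0, -0.0, -1.0]]
ft_force: [-1.0, 0.3, 0.7]
grip_width: 0.0329
gripper_force: 20.0
```

Emit:
{"api": "arm_command", "payload": {
  "commands": [1, 0, 0, 0.004, 0, 0, 0, 1, 0, 0, 0.008, 0, 0, 0, 1, 0, 0, 0.012, 0, 0, 0, 1, 0, 0, 0.012, 0, 0, 0, 1, 0, 0, 0.012, 0, 0, 0]
}}

```text
time_s: 26.0
position: [0.5461, 0.0909, 0.1455]
tool_rot: [[1.0, 0.0, -0.0], [0.0, -1.0, 0.0], [-0.0, -0.0, -1.0]]
ft_force: [0.0, 0.5, -1.0]
grip_width: 0.0333
gripper_force: 20.0
```

Emit:
{"api": "arm_command", "payload": {
  "commands": [1, 0, 0, 0.003, 0, 0, 0, 1, 0, 0, 0.006, 0, 0, 0, 1, 0, 0, 0.008, 0, 0, 0, 1, 0, 0, 0.008, 0, 0, 0, 1, 0, 0, 0.008, 0, 0, 0]
}}

```text
time_s: 26.42
position: [0.546, 0.091, 0.1415]
tool_rot: [[1.0, 0.0, -0.0], [0.0, -1.0, 0.0], [-0.0, -0.0, -1.0]]
ft_force: [-1.2, 1.3, -0.5]
grip_width: 0.0331
gripper_force: 19.9
```

Emit:
{"api": "arm_command", "payload": {
  "commands": [1, 0, 0, 0.002, 0, 0, 0, 1, 0, 0, 0.004, 0, 0, 0, 1, 0, 0, 0.005, 0, 0, 0, 1, 0, 0, 0.005, 0, 0, 0, 1, 0, 0, 0.005, 0, 0, 0]
}}

```text
time_s: 26.83
position: [0.546, 0.091, 0.1391]
tool_rot: [[1.0, 0.0, -0.0], [0.0, -1.0, 0.0], [-0.0, -0.0, -1.0]]
ft_force: [-1.9, 0.6, 0.0]
grip_width: 0.0336
gripper_force: 20.0
```

Emit:
{"api": "arm_command", "payload": {
  "commands": [1, -0.001, 0, 0.001, 0, 0, 0, 1, -0.001, 0, 0.002, 0, 0, 0, 1, -0.001, 0, 0.002, 0, 0, 0, 1, -0.001, 0, 0.002, 0, 0, 0]
}}

```text
time_s: 27.17
position: [0.546, 0.0909, 0.1389]
tool_rot: [[1.0, 0.0, 0.002], [0.0, -1.0, 0.0], [0.002, -0.0, -1.0]]
ft_force: [-1.6, 0.8, 5.7]
grip_width: 0.0333
gripper_force: 21.0
```

Emit:
{"api": "arm_command", "payload": {
  "commands": [0, 0, 0, 0, 0, 0, 0, 0, 0, 0, 0, 0, 0, 0, 0, 0, 0, 0, 0, 0, 0, -0.1, 0, 0, -0.02, 0, 0, 0, -0.1, 0, 0, -0.05, 0, 0, 0, -0.1, 0, 0, -0.1, 0, 0, 0, -0.1, 0, 0, -0.14, 0, 0, 0, -0.1, 0, 0, -0.152, 0, 0, 0, -0.1, -0.05, 0.06, -0.152, 0, 0, -0.083, -0.1, -0.1, 0.13, -0.152, 0, 0, -0.083, -0.1, -0.15, 0.19, -0.152, 0, 0, -0.083, -0.1, -0.19, 0.24, -0.152, 0, 0, -0.083]
}}

```text
time_s: 28.17
position: [0.4486, -0.0303, 0.2138]
tool_rot: [[0.985, 0.173, -0.001], [0.173, -0.985, -0.0], [-0.001, -0.0, -1.0]]
ft_force: [0.9, -0.6, 0.3]
grip_width: 0.047
gripper_force: 0.0
```

Run:
```python
from h import *
to(.437,-.0455,.05,10)
s=grab('scene','scene10.png'); t=grab('top','top10.png')
P=proj(s,(.546,.091,.149)); u,v=P.round().astype(int); print(P); print(s['image'][v-7:v+11,u-9:u+10].mean(2).astype(int))
```

```text
t 28.17 pos [ 0.4486 -0.0303  0.2138] yaw 9.98 tilt [-1.e-03 -1.e-04 -1.e+00] ft [ 0.9 -0.6  0.3] w 0.047 gf 0.0
CMD [-0.0278  0.0259  0.3277] -0.0002
[265.08667221 218.7801214 ]
[[131 129 129 131 131 131 131 125 124 130 122  97  81  80  82  83  84  86
   89]
 [132 130 131 133 133 133 133 130 125 131 123 108  95  84  76  76  79  84
   86]
 [131 127 132 133 136 139 142 142 130 122 122 126 126 110  89  77  76  78
   82]
 [129 127 129 135 147 161 172 168 145 122 126 148 162 151 126 103  86  78
   78]
 [130 128 129 142 166 192 201 187 152 123 130 164 191 190 170 139 113  98
   88]
 [131 127 130 150 187 211 211 183 147 121 129 161 199 211 200 166 135 122
  112]
 [132 128 131 152 191 216 212 180 148 135 141 165 198 216 209 173 142 132
  130]
 [131 128 129 145 176 206 210 191 175 168 173 190 205 212 199 166 141 135
  135]
 [131 130 127 132 150 178 192 193 190 190 196 200 197 187 170 149 136 133
  128]
 [128 127 125 125 128 139 153 166 174 177 179 175 163 145 132 128 124 119
  112]
 [127 126 126 123 119 111 111 121 129 134 135 130 118 102 100 106 103  96
   91]
 [123 124 126 125 118 101  84  83  88  94  97  94  87  82  85  90  87  81
   76]
 [125 125 128 128 121  99  79  69  74  78  82  84  82  86  94  99  94  86
   79]
 [130 134 137 135 126 100  76  71  75  77  83  83  85 100 121 130 126 113
  100]
 [150 153 147 137 123  97  75  75  78  83  84  83  87 107 138 156 158 148
  133]
 [167 164 148 128 109  83  72  75  80  82  84  84  86 104 140 168 178 171
  164]
 [176 168 145 120  96  75  70  74  79  84  84  82  81  98 133 168 179 175
  175]
 [181 174 155 126  96  70  65  67  73  79  80  76  75  91 128 157 161 161
  167]]
```

Emit:
{"api": "arm_command", "payload": {
  "commands": [-0.1, -0.014, 0.013, 0, 0, 0, 0, -0.1, -0.03, 0.026, 0.02, 0, 0, 0, -0.1, -0.03, 0.026, 0.08, 0, 0, 0, -0.1, -0.03, 0.026, 0.14, 0, 0, 0, -0.1, -0.03, 0.026, 0.2, 0, 0, 0, -0.1, -0.03, 0.026, 0.26, 0, 0, 0, -0.1, -0.03, 0.026, 0.3, 0, 0, 0, -0.1, -0.03, 0.026, 0.32, 0, 0, 0, -0.1, -0.03, 0.026, 0.328, 0, 0, 0, -0.1, -0.03, 0.026, 0.328, 0, 0, 0, -0.1, -0.03, 0.026, 0.328, 0, 0, 0, -0.1, -0.03, 0.026, 0.328, 0, 0, 0]
}}

```text
time_s: 29.27
position: [0.4387, -0.0446, 0.0509]
tool_rot: [[0.985, 0.173, 0.002], [0.173, -0.985, -0.001], [0.001, 0.001, -1.0]]
ft_force: [0.1, -0.2, -0.1]
grip_width: 0.0467
gripper_force: 0.0
```

Run:
```python
from h import *
s=grab('scene','scene11.png'); t=grab('top','top11.png')
to(.437,-.0455,.003,10)
P=np.array(env.observe()['position'])
m=[(.03,.013,(0,255,0)),(.0,.013,(255,0,0))]
B=overlay(s,m,300,220,50,60,8,(.437,-.0455));A=overlay(t,m,255,245,50,60,8,(.437,-.0455))
cv2.imwrite('pics/ov11.png',np.hstack([A,B]))
```

```text
t 29.37 pos [ 0.4386 -0.0446  0.0509] yaw 9.97 tilt [ 1.6e-03 -6.0e-04 -1.0e+00] ft [ 0.7 -0.6 -0.3] w 0.0469 gf 0.0
CMD [-0.0036  0.0012  0.0957] -0.0002
```

View pics/ov11.png

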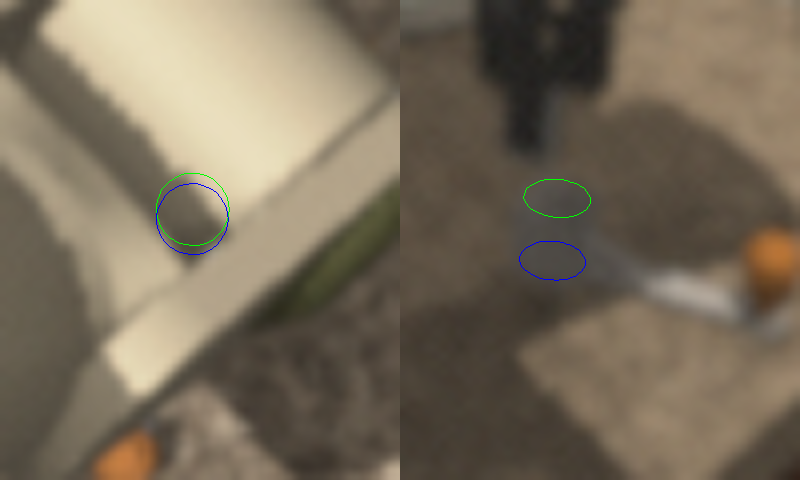

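The scene crop shows the hub on the overlay circles at (555,230), the knob at (772,262) and the open fingers above. Descending.

Emit:
{"api": "arm_command", "payload": {
  "commands": [-0.1, -0.003, 0.001, 0.01, 0, 0, 0, -0.1, -0.003, 0.001, 0.025, 0, 0, 0, -0.1, -0.003, 0.001, 0.04, 0, 0, 0, -0.1, -0.003, 0.001, 0.055, 0, 0, 0, -0.1, -0.003, 0.001, 0.07, 0, 0, 0, -0.1, -0.003, 0.001, 0.082, 0, 0, 0, -0.1, -0.003, 0.001, 0.09, 0, 0, 0, -0.1, -0.003, 0.001, 0.09, 0, 0, 0, -0.1, -0.003, 0.001, 0.09, 0, 0, 0]
}}

```text
time_s: 30.12
position: [0.4367, -0.0452, 0.0049]
tool_rot: [[0.985, 0.173, -0.0], [0.173, -0.985, 0.0], [-0.0, -0.0, -1.0]]
ft_force: [0.7, -0.9, 0.1]
grip_width: 0.0469
gripper_force: 0.0
```

Emit:
{"api": "arm_command", "payload": {
  "commands": [1, 0, 0, 0, 0, 0, 0, 1, 0, 0, 0, 0, 0, 0, 1, 0, 0, 0, 0, 0, 0, 1, 0, 0, 0, 0, 0, 0, 1, 0, 0, 0, 0, 0, 0, 1, 0, 0, 0, 0, 0, 0, 1, 0, 0, 0, 0, 0, 0],
  "newtons": 40
}}

```text
time_s: 30.7
position: [0.4369, -0.0453, 0.0056]
tool_rot: [[0.985, 0.173, 0.001], [0.173, -0.985, -0.0], [0.001, 0.0, -1.0]]
ft_force: [-0.9, 0.2, 6.0]
grip_width: 0.0252
gripper_force: 40.0
```

Emit:
{"api": "arm_command", "payload": {
  "commands": [1, 0, 0, -0.02, 0, 0, 0, 1, 0, 0, -0.06, 0, 0, 0, 1, 0, 0, -0.11, 0, 0, 0, 1, 0, 0, -0.17, 0, 0, 0, 1, 0, 0, -0.23, 0, 0, 0, 1, 0, 0, -0.29, 0, 0, 0, 1, 0, 0, -0.34, 0, 0, 0, 1, 0, 0, -0.38, 0, 0, 0, 1, 0, 0, -0.4, 0, 0, 0, 1, 0, 0, -0.4, 0, 0, 0, 1, 0, 0, -0.4, 0, 0, 0]
}}

```text
time_s: 31.62
position: [0.4365, -0.0452, 0.2049]
tool_rot: [[0.985, 0.173, 0.0], [0.173, -0.985, -0.0], [0.0, 0.0, -1.0]]
ft_force: [-0.6, 0.2, -2.4]
grip_width: 0.0251
gripper_force: 39.6
```

Run:
```python
from h import *
to(.5458,.0909,.205,10)
o=env.observe(); print(o['wrist_torque'])
t=load('top0.png')
# hub centre from top0/scene0 by square-mask fit
import fit as F
def sq(th):
    def mask(a,M,parts,x0,y0,w,h):
        m=np.zeros((h*8,w*8),np.uint8);pts=[]
        for z,r in parts:
            for i in range(4):
                an=th+np.pi/4+i*np.pi/2; pts.append((proj(a,(M[0]+r*1.4142*np.cos(an),M[1]+r*1.4142*np.sin(an),z))-[x0,y0]+.5)*8-.5)
        cv2.fillConvexPoly(m,np.round(cv2.convexHull(np.array(pts,np.float32))*16).astype(np.int32),255,shift=4); return m
    return mask
for deg in(8,10,12):
    F.mask=sq(np.radians(deg))
    u,v=proj(t,(.437,-.0455,.03)).round().astype(int)
    e=np.zeros((16,16),bool); e[11:,:9]=1
    print(deg,F.fit(t,(u-8,v-8,16,16),[[(.03,.013)],[(.03,.0055)]],(.437,-.0455),.7,e))
```

```text
t 31.62 pos [ 0.4365 -0.0452  0.2049] yaw 9.96 tilt [ 1.e-04 -0.e+00 -1.e+00] ft [-0.6  0.2 -2.4] w 0.0251 gf 39.6
CMD [ 0.2624 -0.2303 -0.0003] -0.0003
[-0.06302818 -0.02853301 -0.01154519]
8 (array([ 0.43554525, -0.04498005]), np.float64(214.149147005194))
10 (array([ 0.43534288, -0.04504008]), np.float64(213.26838765787107))
12 (array([ 0.4354772, -0.0450074]), np.float64(215.85121670349488))
```

Emit:
{"api": "arm_command", "payload": {
  "commands": [1, 0.02, -0.02, 0, 0, 0, 0, 1, 0.06, -0.055, 0, 0, 0, 0, 1, 0.1, -0.09, 0, 0, 0, 0, 1, 0.14, -0.125, 0, 0, 0, 0, 1, 0.18, -0.16, 0, 0, 0, 0, 1, 0.21, -0.19, 0, 0, 0, 0, 1, 0.24, -0.21, 0, 0, 0, 0, 1, 0.255, -0.224, 0, 0, 0, 0, 1, 0.262, -0.23, 0, 0, 0, 0, 1, 0.262, -0.23, 0, 0, 0, 0, 1, 0.262, -0.23, 0, 0, 0, 0, 1, 0.262, -0.23, 0, 0, 0, 0]
}}

```text
time_s: 32.62
position: [0.5453, 0.09, 0.205]
tool_rot: [[0.985, 0.172, -0.001], [0.172, -0.985, -0.0], [-0.001, 0.0, -1.0]]
ft_force: [0.4, -0.3, -1.3]
grip_width: 0.0252
gripper_force: 39.6
```

Run:
```python
from h import *
to(.546,.091,.185,10)
```

```text
t 32.62 pos [0.5453 0.09   0.205 ] yaw 9.92 tilt [-5.e-04 -2.e-04 -1.e+00] ft [ 0.4 -0.3 -1.3] w 0.0252 gf 39.6
CMD [ 0.0017 -0.0018  0.0401] -0.0007
```

Emit:
{"api": "arm_command", "payload": {
  "commands": [1, 0.001, -0.001, 0.01, 0, 0, 0, 1, 0.001, -0.001, 0.02, 0, 0, 0, 1, 0.001, -0.001, 0.03, 0, 0, 0, 1, 0.001, -0.001, 0.04, 0, 0, 0, 1, 0.001, -0.001, 0.046, 0, 0, 0, 1, 0.001, -0.001, 0.046, 0, 0, 0, 1, 0.001, -0.001, 0.046, 0, 0, 0, 1, 0.001, -0.001, 0.046, 0, 0, 0]
}}

```text
time_s: 33.28
position: [0.5464, 0.0913, 0.1823]
tool_rot: [[0.985, 0.173, 0.0], [0.173, -0.985, -0.0], [0.0, 0.0, -1.0]]
ft_force: [-0.7, -0.7, -0.7]
grip_width: 0.0252
gripper_force: 39.6
```

Run:
```python
from h import *
to(.546,.091,.178,10)
```

```text
t 33.28 pos [0.5464 0.0913 0.1823] yaw 9.96 tilt [ 4.e-04 -0.e+00 -1.e+00] ft [-0.7 -0.7 -0.7] w 0.0252 gf 39.6
CMD [-0.0008  0.0004  0.0086] -0.0003
```

Emit:
{"api": "arm_command", "payload": {
  "commands": [1, -0.0008, 0.0004, 0.003, 0, 0, 0, 1, -0.0008, 0.0004, 0.006, 0, 0, 0, 1, -0.0008, 0.0004, 0.009, 0, 0, 0, 1, -0.0008, 0.0004, 0.012, 0, 0, 0, 1, -0.0008, 0.0004, 0.012, 0, 0, 0, 1, -0.0008, 0.0004, 0.012, 0, 0, 0]
}}

```text
time_s: 33.78
position: [0.5459, 0.091, 0.1761]
tool_rot: [[0.985, 0.173, -0.0], [0.173, -0.985, -0.0], [-0.0, -0.0, -1.0]]
ft_force: [0.2, 0.5, -0.7]
grip_width: 0.0251
gripper_force: 39.6
```

Emit:
{"api": "arm_command", "payload": {
  "commands": [1, 0, 0, 0.002, 0, 0, 0, 1, 0, 0, 0.004, 0, 0, 0, 1, 0, 0, 0.004, 0, 0, 0, 1, 0, 0, 0.004, 0, 0, 0]
}}

```text
time_s: 34.12
position: [0.5459, 0.091, 0.1741]
tool_rot: [[0.985, 0.173, -0.0], [0.173, -0.985, 0.0], [-0.0, -0.0, -1.0]]
ft_force: [1.0, 0.2, -1.4]
grip_width: 0.0247
gripper_force: 39.6
```

Emit:
{"api": "arm_command", "payload": {
  "commands": [1, 0, 0, 0.002, 0, 0, 0, 1, 0, 0, 0.004, 0, 0, 0, 1, 0, 0, 0.004, 0, 0, 0, 1, 0, 0, 0.004, 0, 0, 0]
}}

```text
time_s: 34.45
position: [0.5458, 0.0912, 0.172]
tool_rot: [[0.985, 0.173, -0.0], [0.173, -0.985, 0.0], [-0.0, -0.0, -1.0]]
ft_force: [-0.5, 1.9, -1.5]
grip_width: 0.0251
gripper_force: 39.6
```

Emit:
{"api": "arm_command", "payload": {
  "commands": [1, 0, 0, 0.002, 0, 0, 0, 1, 0, 0, 0.004, 0, 0, 0, 1, 0, 0, 0.004, 0, 0, 0, 1, 0, 0, 0.004, 0, 0, 0]
}}

```text
time_s: 34.78
position: [0.5458, 0.0911, 0.17]
tool_rot: [[0.985, 0.173, -0.0], [0.173, -0.985, 0.0], [-0.0, -0.0, -1.0]]
ft_force: [-0.5, 3.2, -2.1]
grip_width: 0.0255
gripper_force: 39.6
```

Emit:
{"api": "arm_command", "payload": {
  "commands": [1, 0, 0, 0.002, 0, 0, 0, 1, 0, 0, 0.004, 0, 0, 0, 1, 0, 0, 0.004, 0, 0, 0, 1, 0, 0, 0.004, 0, 0, 0]
}}

```text
time_s: 35.12
position: [0.546, 0.0911, 0.1684]
tool_rot: [[0.985, 0.173, 0.0], [0.173, -0.985, 0.0], [0.0, -0.0, -1.0]]
ft_force: [-1.0, 3.4, 2.3]
grip_width: 0.0251
gripper_force: 40.0
```

Emit:
{"api": "arm_command", "payload": {
  "commands": [1, 0.0002, -0.001, 0.001, 0, 0, 0, 1, 0.0002, -0.001, 0.003, 0, 0, 0, 1, 0.0002, -0.001, 0.003, 0, 0, 0, 1, 0.0002, -0.001, 0.003, 0, 0, 0]
}}

```text
time_s: 35.45
position: [0.546, 0.0913, 0.1668]
tool_rot: [[0.985, 0.173, 0.0], [0.173, -0.985, -0.0], [0.0, 0.0, -1.0]]
ft_force: [-1.6, 1.0, 4.7]
grip_width: 0.025
gripper_force: 40.2
```

Emit:
{"api": "arm_command", "payload": {
  "commands": [1, 0, 0, 0, 0, 0, -0.03, 1, 0, 0, 0, 0, 0, -0.06, 1, 0, 0, 0, 0, 0, -0.09, 1, 0, 0, 0, 0, 0, -0.12, 1, 0, 0, 0, 0, 0, -0.125, 1, 0, 0, 0, 0, 0, -0.125, 1, 0, 0, 0, 0, 0, -0.125]
}}

```text
time_s: 36.03
position: [0.5461, 0.0915, 0.1668]
tool_rot: [[0.907, 0.42, 0.001], [0.42, -0.907, 0.0], [0.001, 0.0, -1.0]]
ft_force: [0.5, 3.0, 3.3]
grip_width: 0.0252
gripper_force: 40.2
```

Emit:
{"api": "arm_command", "payload": {
  "commands": [1, 0, 0, 0, 0, 0, -0.03, 1, 0, 0, 0, 0, 0, -0.06, 1, 0, 0, 0, 0, 0, -0.09, 1, 0, 0, 0, 0, 0, -0.12, 1, 0, 0, 0, 0, 0, -0.125, 1, 0, 0, 0, 0, 0, -0.125, 1, 0, 0, 0, 0, 0, -0.125]
}}

```text
time_s: 36.62
position: [0.5454, 0.0916, 0.1661]
tool_rot: [[0.768, 0.641, -0.002], [0.641, -0.768, 0.0], [-0.001, -0.001, -1.0]]
ft_force: [-0.7, 4.0, -1.8]
grip_width: 0.0249
gripper_force: 39.7
```

The vertical force fell to the crank's own weight, so the square has dropped in. Lowering carefully.

Emit:
{"api": "arm_command", "payload": {
  "commands": [1, 0.0006, -0.0008, 0.001, 0, 0, 0, 1, 0.0006, -0.0008, 0.003, 0, 0, 0, 1, 0.0006, -0.0008, 0.005, 0, 0, 0, 1, 0.0006, -0.0008, 0.005, 0, 0, 0, 1, 0.0006, -0.0008, 0.005, 0, 0, 0]
}}

```text
time_s: 37.03
position: [0.5457, 0.092, 0.1639]
tool_rot: [[0.767, 0.642, -0.001], [0.642, -0.767, -0.0], [-0.001, -0.0, -1.0]]
ft_force: [-1.4, 2.2, -1.9]
grip_width: 0.0246
gripper_force: 39.6
```

Emit:
{"api": "arm_command", "payload": {
  "commands": [1, 0, -0.0004, 0.002, 0, 0, 0, 1, 0, -0.0004, 0.004, 0, 0, 0, 1, 0, -0.0004, 0.006, 0, 0, 0, 1, 0, -0.0004, 0.008, 0, 0, 0, 1, 0, -0.0004, 0.008, 0, 0, 0, 1, 0, -0.0004, 0.008, 0, 0, 0]
}}

```text
time_s: 37.53
position: [0.5457, 0.0921, 0.16]
tool_rot: [[0.767, 0.642, -0.0], [0.642, -0.767, -0.0], [-0.0, -0.0, -1.0]]
ft_force: [-0.6, 1.7, -2.6]
grip_width: 0.0252
gripper_force: 39.6
```

Emit:
{"api": "arm_command", "payload": {
  "commands": [1, 0, 0, 0.002, 0, 0, 0, 1, 0, 0, 0.003, 0, 0, 0, 1, 0, 0, 0.003, 0, 0, 0, 1, 0, 0, 0.003, 0, 0, 0]
}}

```text
time_s: 37.87
position: [0.5458, 0.0921, 0.1585]
tool_rot: [[0.766, 0.642, -0.0], [0.642, -0.766, -0.0], [-0.0, 0.0, -1.0]]
ft_force: [-1.4, 2.9, -1.2]
grip_width: 0.0252
gripper_force: 39.6
```

Emit:
{"api": "arm_command", "payload": {
  "commands": [1, 0, 0, 0.001, 0, 0, 0, 1, 0, 0, 0.002, 0, 0, 0, 1, 0, 0, 0.002, 0, 0, 0]
}}

```text
time_s: 38.12
position: [0.5458, 0.0921, 0.1576]
tool_rot: [[0.767, 0.642, 0.0], [0.642, -0.767, -0.0], [0.0, 0.0, -1.0]]
ft_force: [-0.1, 1.9, -0.9]
grip_width: 0.025
gripper_force: 39.7
```

Emit:
{"api": "arm_command", "payload": {
  "commands": [1, 0, 0, 0.001, 0, 0, 0, 1, 0, 0, 0.0015, 0, 0, 0, 1, 0, 0, 0.0015, 0, 0, 0]
}}

```text
time_s: 38.37
position: [0.5459, 0.0921, 0.1576]
tool_rot: [[0.766, 0.642, 0.001], [0.642, -0.766, -0.0], [0.001, 0.001, -1.0]]
ft_force: [-2.2, 2.1, 4.8]
grip_width: 0.0251
gripper_force: 40.4
```

Home at the predicted height. Releasing and lifting.

Emit:
{"api": "arm_command", "payload": {
  "commands": [0, 0, 0, 0, 0, 0, 0, 0, 0, 0, 0, 0, 0, 0, 0, 0, 0, 0, 0, 0, 0, -0.1, 0, 0, -0.02, 0, 0, 0, -0.1, 0, 0, -0.05, 0, 0, 0, -0.1, 0, 0, -0.09, 0, 0, 0, -0.1, 0, 0, -0.14, 0, 0, 0, -0.1, 0, 0, -0.19, 0, 0, 0, -0.1, -0.1, 0, -0.24, 0, 0, 0, -0.1, -0.2, -0.1, -0.24, 0, 0, 0, -0.1, -0.24, -0.2, -0.24, 0, 0, 0, -0.1, -0.24, -0.2, -0.24, 0, 0, 0]
}}

```text
time_s: 39.37
position: [0.394, 0.0896, 0.2774]
tool_rot: [[0.768, 0.641, 0.001], [0.641, -0.768, -0.0], [0.001, 0.001, -1.0]]
ft_force: [-0.1, 0.1, 0.7]
grip_width: 0.047
gripper_force: 0.0
```

Run:
```python
from h import *
s=grab('scene','scene12.png'); t=grab('top','top12.png')
to(.5,.1,.28)
# hub and knob checks: knob expected at yaw -140 from axis, z ~.152+.04
M=np.array([.5458,.0912]); k=M+.09*np.array([np.cos(np.radians(-140)),np.sin(np.radians(-140))])
for c in(s,t):
    h=cv2.cvtColor(c['image'],cv2.COLOR_RGB2HSV); P=proj(c,(*k,.18)); u0,v0=P.round().astype(int)
    w=h[v0-14:v0+14,u0-14:u0+14]; m=(w[...,0]<16)&(w[...,1]>130); v,u=np.nonzero(m); print('knob exp',P.round(1),'seen',len(u),(u.mean()+u0-14,v.mean()+v0-14) if len(u) else None)
P=proj(s,(*M,.182)); u,v=P.round().astype(int); print(P.round(1)); print(s['image'][v-8:v+22:1,u-8:u+9].mean(2).astype(int))
```

```text
t 39.47 pos [0.3911 0.0911 0.2781] yaw 40.04 tilt [ 9.e-04  1.e-04 -1.e+00] ft [0.5 1.5 0.4] w 0.0471 gf 0.0
CMD [ 0.1782  0.1266 -0.0036] 0
knob exp [296.1 209.5] seen 38 (np.float64(296.2368421052632), np.float64(209.3684210526316))
knob exp [257.9 237. ] seen 101 (np.float64(256.0), np.float64(234.34653465346534))
[265.2 209.2]
[[137 136 138 133 120  97  84  79  79  79  79  78  79  77  80  80  79]
 [139 138 136 130 116  99  93  89  84  81  81  79  78  80  79  81  80]
 [137 135 132 121 109 104 107 102  95  90  84  80  79  78  80  79  78]
 [133 129 126 117 102 104 112 111 110 103  95  90  84  82  80  79  79]
 [126 120 118 111  96  98 106 111 113 113 110 104  96  87  84  82  79]
 [121 116 113 105 105 109 112 115 118 118 117 115 111 104  97  90  86]
 [119 118 115 116 129 142 141 136 133 125 117 115 116 115 111 106 100]
 [120 122 124 131 155 167 159 147 136 124 114 115 114 113 113 114 113]
 [123 128 131 143 165 175 162 143 129 121 118 121 120 108 106 111 117]
 [127 130 133 144 162 171 161 146 136 132 134 139 132 109  95  96 104]
 [128 129 131 137 148 157 153 147 141 136 137 141 134 112
[... 663 characters left out ...]
124 117 107 109 119 130 136 137 134 129 118 121 130 135 134]
 [127 127 125 117 103  96 102 111 117 118 115 109 101 112 125 131 126]
 [126 126 125 118  99  83  82  86  88  93  93  88  91 109 122 126 123]
 [124 121 121 113  95  77  69  73  78  83  85  82  91 110 122 123 123]
 [127 121 116 108  93  75  72  77  80  84  86  82  93 107 120 122 125]
 [136 121 114 104  86  71  75  79  83  85  85  85  89 102 114 119 124]
 [151 129 114  98  81  73  76  79  83  85  84  81  84  95 108 115 118]
 [165 140 117  94  74  69  74  81  83  85  83  80  79  92 104 109 110]
 [177 157 127  96  70  65  69  75  80  82  77  74  78  91 100 103 100]
 [183 170 143 108  75  65  63  67  69  70  67  68  82  98  99  91  87]]
```

The knob sits where the model puts it in the scene view (296.2,209.4 seen, 296.1,209.5 expected). The force readings and heights also agree with a fully seated stack, so I'm handing in.

```bash
python3 -c "
from rig import env
print(env.close_job())"
```

```text
the job is handed in; nothing more can be done
None
```

The spacer, washer and crank are back on the mill, with the crank dropped home on the washer (seen in the final camera check), everything released and the job handed in at about 39 s; no verdict was returned.

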